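# Put the good battery packs on charge

## Robot

A 7-joint arm with a two-finger parallel gripper is mounted at the origin on the work surface. World frame = base frame: x ahead of the robot, y to its left, z up, the work surface at z = 0. Lengths are in mm, angles in rad, forces in N, time in s.
With the tool pointing down it reaches from about 400 to 850 mm from the base axis. Payload 4.5 kg.
Tool frame: the origin (TCP) lies midway between the tips of the shut fingers; the grasp point (between the pads) lies 19 mm behind it; z points along the fingers, y is the line along which they close (so a half turn about z gives the same grasp; the last joint's range is limited). The gripper opens to 88 mm and grips with 3 to 60 N. Pads are 18 mm wide; open, the fingers measure 123 mm over their backs; the gripper's body (75 mm by 187 mm) begins 45 mm behind the grasp point.
Start: joints at [-1.107, 0.689, -0.195, 1.565, 0.157, 0.902, -0.215], TCP at [260.415, 568.188, 238.743] pointing down, gripper open.
Joint ranges: [-3.01, 3.01], [-0.46, 2.08], [-1.47, 1.51], [0.13, 2.56], [-1, 4.14], [0.04, 2.09], [-2.66, 2.66]. Speed limits (rad/s): [2.57, 2.57, 3.14, 3.14, 3.14, 3.14, 3.14].

## Interface

Orientations are given as a unit quaternion [w, x, y, z].
In Python, from workcell import bot gives the robot as it stands.
- The arm moves only by the tool step_arm, never from a script. Its argument "commands" is a list of rows, each a list of 7 numbers: the shift along the world's x, y, z in mm, then the turn, a rotation vector about the world's x, y, z in degrees, then the opening, from 0 (shut) to 1 (fully open). In form: [[x, y, z, rx, ry, rz, gripper], ...]. A call has 1 to 10 rows; each row is the pose to reach, as a shift and turn from the pose commanded when the call began; what a row does not reach only later rows make up. A row lasts 1/10 s, in which the tool goes at most 50 mm and 8.59 degrees, less where a joint would pass 70% of its speed; a pose out of reach is approached as far as the arm can. A call with a gripper value outside its range is refused whole. The fingers move at their own pace and stop on an object; "grip_force" is the grip in N (left out, the last holds). Time passes only in rows, so rows that repeat a pose let the fingers close. It gives the time, the measured TCP pose, the force, the opening and the grip force at its end, in the units of the state.
- bot.sense(): the state, without advancing time (a new reading comes with each control period).
- bot.get_image(name): name is "scene" or "side" or "wrist"; returns (picture, depth): 384x512x3 uint8, red, green, blue; 384x512 float32, mm along the optical axis (not along the pixel's ray), 0 where there is no reading.
- bot.camera_info(name): a dict with "intrinsics" (3x3 intrinsics, pixels), "rvec" (rotation vector, rad) and "tvec" (3), from world to camera coordinates, as OpenCV has them. Camera axes: x right, y down, z forward; pixel columns grow to the right and rows downward; lengths in mm; the calibration is good to about 2 mm. A picture is of the moment at which its call begins: read the wrist's pose just before it. camera_info takes no time and is no camera call; for the wrist camera it gives the pose at the moment of the call.
- bot.hand_in(): hands the job in; it is judged then, once.
The state is a dict: "time_s": time; "joint_pos": joint angles; "qd": joint speeds; "joint_torque": joint torques, N m; "position": TCP position; "tcp_rot": TCP orientation; "ft_force": force on the tool from outside, world axes, zero at the start; "torque": the same for the moment, N m; "finger_gap": finger opening in mm; "finger_force": force on a finger pad.
Only numpy, scipy, OpenCV 4.12 (cv2) and the standard library are available. Lean on these libraries where they do the work, as an engineer would, in place of code of your own. Each camera call takes 0.05 s, during which the arm holds its last target. There are 200 camera calls.

## Task

Put the field-day battery packs on charge: first wind the charger's sunken current trimmer anticlockwise until you feel its end stop, before any pack is clamped. Then heft every pack on the table: lay each one that is heavy with cells in a bay of its own and slide that bay's jaw shut until it holds the pack firmly against the sprung contact, and put the light, gutted cases in the clear scrap tub. Leave the other things on the table where they are.

Things in the scene. Friction and masses are not known exactly. Their poses are not given: they have to be found in the camera images.
- charger: bench pack charger, fixed, grey, 250 mm deep (x), 270 mm wide (y). Origin: centre of its underside; x points away from the robot, y left, z up. The front part, 30 mm high, has three open bays along x, 80 mm apart, each with a jaw at the robot's end and a sprung contact at the far end; the control panel behind (x 35 to 125 mm) is 50 mm high
- trimmer (a joint): charge current trimmer, a small black knob sunk in a well of the control panel: angle in rad, 0 at its anticlockwise end stop (lowest current), growing clockwise seen from above to 4.71 at the other stop; it stays where it is left (friction about 0.03 N m); starts between 1.0 and 2.6
- trimmer_grip (a point): grip of the trimmer, on its vertical axis, 11 mm above the well's floor: a bar 28 mm long (x, to the white pointer line), 10 mm thick (y), from 4 to 17 mm above the floor, on a round skirt 31 mm across, 4 mm high. The knob stands in the middle of the well, 72 x 72 mm (sides along the charger's x and y) and 20 mm deep, its top 3 mm below the panel
- jaw_1: jaw of the left bay (seen from the robot), axes as the charger. Origin: foot of its contact face, mid-bay, on the bay's floor. Face 44 mm wide, 39 mm high. Thumb fin to grip or push: 12 mm thick (y), 34 mm long, middle 25 mm behind the face (-x), from 9 to 44 mm above the bay's floor. It slides 32 mm along +x to close, stiff (about 4.5 N), stays where left, starts within 10 mm of open
- contact_1: copper sprung contact of the left bay, axes as the charger. Origin: foot of its face, mid-bay, on the bay's floor. It gives from 2 N, up to 6 mm along +x at 3.5 N, then is rigid. Its face is 94 mm from the face of the fully open jaw. The pack lies between, along x, on any of its long sides, between low ribs 6 mm high and 48 mm apart
- jaw_2: jaw of the middle bay (seen from the robot), axes as the charger. Origin: foot of its contact face, mid-bay, on the bay's floor. Face 44 mm wide, 39 mm high. Thumb fin to grip or push: 12 mm thick (y), 34 mm long, middle 25 mm behind the face (-x), from 9 to 44 mm above the bay's floor. It slides 32 mm along +x to close, stiff (about 4.5 N), stays where left, starts within 10 mm of open
- contact_2: copper sprung contact of the middle bay, axes as the charger. Origin: foot of its face, mid-bay, on the bay's floor. It gives from 2 N, up to 6 mm along +x at 3.5 N, then is rigid. Its face is 94 mm from the face of the fully open jaw. The pack lies between, along x, on any of its long sides, between low ribs 6 mm high and 48 mm apart
- jaw_3: jaw of the right bay (seen from the robot), axes as the charger. Origin: foot of its contact face, mid-bay, on the bay's floor. Face 44 mm wide, 39 mm high. Thumb fin to grip or push: 12 mm thick (y), 34 mm long, middle 25 mm behind the face (-x), from 9 to 44 mm above the bay's floor. It slides 32 mm along +x to close, stiff (about 4.5 N), stays where left, starts within 10 mm of open
- contact_3: copper sprung contact of the right bay, axes as the charger. Origin: foot of its face, mid-bay, on the bay's floor. It gives from 2 N, up to 6 mm along +x at 3.5 N, then is rigid. Its face is 94 mm from the face of the fully open jaw. The pack lies between, along x, on any of its long sides, between low ribs 6 mm high and 48 mm apart
- tub: clear plastic scrap tub, fixed; origin: centre of its underside on the table; inner floor 4 mm above it; outside 160 mm (x) by 210 mm (y), 50 mm high, walls 4 mm
- pack_a_center (a point): battery pack, all alike outside: black square-section block 70 x 40 x 40 mm, a round copper contact on each end; some hold cells (about 225 g), some are gutted cases (about 65 g, just a small board left inside), which can only be felt. Four or all five packs are there, lying flat on the table. Point: its centre, 20 mm above its underside; x along its length (both ends alike), y across, z up
- pack_b_center (a point): battery pack, all alike outside: black square-section block 70 x 40 x 40 mm, a round copper contact on each end; some hold cells (about 225 g), some are gutted cases (about 65 g, just a small board left inside), which can only be felt. Four or all five packs are there, lying flat on the table. Point: its centre, 20 mm above its underside; x along its length (both ends alike), y across, z up
- pack_c_center (a point): battery pack, all alike outside: black square-section block 70 x 40 x 40 mm, a round copper contact on each end; some hold cells (about 225 g), some are gutted cases (about 65 g, just a small board left inside), which can only be felt. Four or all five packs are there, lying flat on the table. Point: its centre, 20 mm above its underside; x along its length (both ends alike), y across, z up
- pack_d_center (a point): battery pack, all alike outside: black square-section block 70 x 40 x 40 mm, a round copper contact on each end; some hold cells (about 225 g), some are gutted cases (about 65 g, just a small board left inside), which can only be felt. Four or all five packs are there, lying flat on the table. Point: its centre, 20 mm above its underside; x along its length (both ends alike), y across, z up
- pack_e_center (a point): battery pack, all alike outside: black square-section block 70 x 40 x 40 mm, a round copper contact on each end; some hold cells (about 225 g), some are gutted cases (about 65 g, just a small board left inside), which can only be felt. Four or all five packs are there, lying flat on the table. Point: its centre, 20 mm above its underside; x along its length (both ends alike), y across, z up
- reel: solder reel, 56 mm across, 40 mm high, lying among the packs; not part of the job, to be left alone; origin: middle of its underside
- cup: paper cup, 85 mm high; not part of the job, to be left alone; origin: middle of its underside
- driver: small screwdriver, 160 mm long; not part of the job, to be left alone; origin: under its middle
- multimeter: multimeter, 170 x 85 x 36 mm; not part of the job, to be left alone; origin: middle of its underside
- attenuator: finned black attenuator with a coax connector, 120 x 55 x 42 mm; not part of the job, to be left alone; origin: middle of its underside
- mike: hand microphone, 85 x 58 x 28 mm; not part of the job, to be left alone; origin: middle of its underside
- screw_pot: white pot, 45 mm high; not part of the job, to be left alone; origin: middle of its underside

How it is judged:
By the outcome, as a careful person would: the job done as asked, in the order asked, and still so for the second after the job is handed in, with the robot touching nothing.
Of pack_a, pack_b, pack_c, pack_d, pack_e only 4 to 5 are there at a start; the rules pass over those that are not, and their reading is None.
At some moment in a run one of pack_a, pack_b, pack_c, pack_d, pack_e may be knocked a few centimetres aside while the robot is not near it.
Once in a run the grip may slacken for a moment while it holds something.
It also fails if it takes over 210 s, if anything falls off the work surface, if the arm or the gripper's body presses on something with over 40 N, if the wrist force passes 120 N, or if a joint passes its speed limit or range.

## Working session

There is one attempt and no reset: what is moved stays moved. The work goes in short steps, Python scripts to look and compute and a tool call to move; the robot and the scene stay as the last step left them, time stands still between calls to the robot, and variables do not carry over. Pictures are saved under pics/ and viewed, at most 14 in all, crops included, and the job is handed in when it is done.

Besides the shell and the picture viewer there is one more tool, called after "Emit:" as a command line: name --pt "numbers of a row" for each row, then --argument value for the rest. step_arm: Moves the arm, as the interface text tells. Its arguments: {"type":"object","properties":{"commands":{"type":"array"},"grip_force":{"type":"number"}},"required":["commands"]}

```bash
ls; mkdir -p pics
cat > h.py <<'E'
import numpy as np, cv2
from workcell import bot
def cam(n):
    c=bot.camera_info(n); K=np.array(c["intrinsics"],float); R=cv2.Rodrigues(np.array(c["rvec"],float))[0]; t=np.array(c["tvec"],float).ravel()
    return K,R,t
def ray(c,u,v,z):
    K,R,t=c; o=-R.T@t; d=R.T@np.linalg.inv(K)@np.array([u,v,1.]); return o+d*(z-o[2])/d[2]
def proj(c,P):
    K,R,t=c; q=K@(R@np.asarray(P,float)+t); return q[:2]/q[2]
def cloud(c,dep):
    K,R,t=c; v,u=np.indices(dep.shape); p=np.stack([(u-K[0,2])/K[0,0]*dep,(v-K[1,2])/K[1,1]*dep,dep],-1)
    return (p-t)@R
def shot(n,name):
    c=cam(n); im,d=bot.get_image(n); cv2.imwrite(f"pics/{name}.png",im[:,:,::-1]); np.savez(f"pics/{name}.npz",im=im,d=d,K=c[0],R=c[1],t=c[2]); return c,im,d
def load(name):
    z=np.load(f"pics/{name}.npz"); return (z["K"],z["R"],z["t"]),z["im"],z["d"]
E
python3 - <<'E'
from h import *
s=bot.sense(); print({k:np.round(v,3) for k,v in s.items()})
for n in("scene","side","wrist"):
    c,im,d=shot(n,n+"0"); print(n,np.round(-c[1].T@c[2]),np.round(c[1][2],2),np.round(c[0][0,0]))
a=[cv2.imread(f"pics/{n}0.png") for n in("scene","side")]
cv2.imwrite("pics/v1.png",cv2.resize(a[0],(800,600)));cv2.imwrite("pics/v2.png",cv2.resize(a[1],(800,600)))
E
```

```text
pics
{'time_s': np.float64(0.0), 'joint_pos': array([-1.107,  0.69 , -0.195,  1.566,  0.157,  0.902, -0.215]), 'qd': array([ 0.001, -0.001,  0.001, -0.001, -0.001, -0.001,  0.002]), 'joint_torque': array([ 0.0000e+00, -5.2755e+01, -1.2670e+00, -1.5343e+01, -5.3000e-02,
        6.0000e-03,  0.0000e+00]), 'position': array([260.227, 567.564, 237.912]), 'tcp_rot': array([-0.   ,  0.213,  0.977, -0.001]), 'ft_force': array([ 0.745,  0.01 , -0.159]), 'torque': array([0.009, 0.038, 0.019]), 'finger_force': np.float64(0.0), 'finger_gap': np.float64(88.158)}
scene [1067. -579. 1305.] [-0.37  0.39 -0.85] 480.0
side [ 234. -703.  939.] [ 0.26  0.59 -0.76] 423.0
wrist [186. 602. 384.] [ 0.29 -0.13 -0.95] 279.0
```

View pics/v1.png

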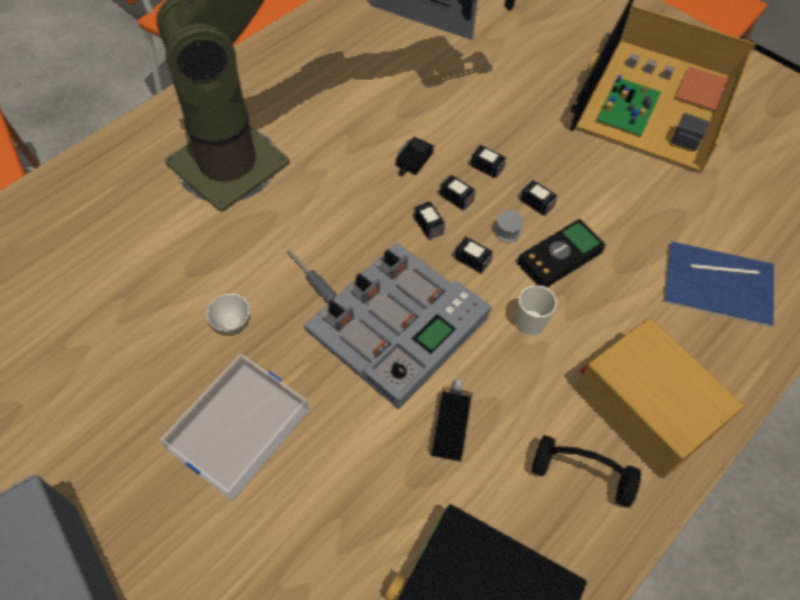

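View pics/v2.png

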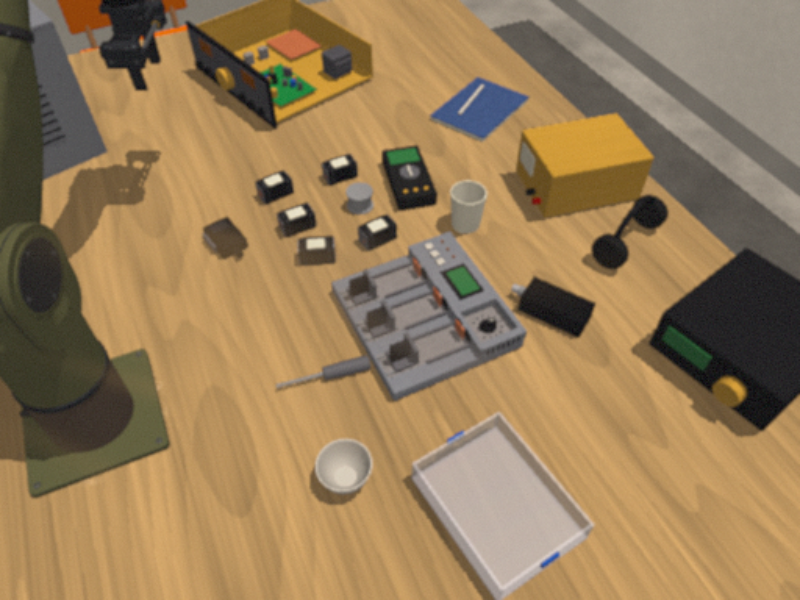

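The scene shows five packs: labels at (488,160), (457,191), (429,219), (538,197) and (473,253) in the 800-px view. The reel is among them at (509,226), the charger at (397,322) with its trimmer at (400,370), and the tub at (235,425). The side view agrees.

Run:
```python
from h import *
S=512/800
seeds={"scene":[(488,160),(457,191),(429,219),(538,197),(473,253)],"side":[(273,186),(296,218),(317,246),(340,168),(377,232)]}
lab={}
for n in("scene","side"):
    c,im,d=load(n+"0"); P=cloud(c,d); hsv=cv2.cvtColor(im,cv2.COLOR_RGB2HSV)
    print(n,"table z",np.round(np.median(P[...,2][(abs(P[...,0]-500)<300)&(abs(P[...,1])<300)]),1))
    w=((hsv[...,1]<70)&(hsv[...,2]>150)).astype(np.uint8)
    m=((P[...,2]>25)&(P[...,2]<60)&(P[...,0]<900)).astype(np.uint8)
    k,L,st,ce=cv2.connectedComponentsWithStats(m)
    kw,Lw,sw,cw=cv2.connectedComponentsWithStats(w)
    lab[n]=[]
    for (u,v) in seeds[n]:
        u*=S;v*=S
        i=1+np.argmin(np.hypot(*(cw[1:]-(u,v)).T)+1e3*(sw[1:,4]<15))
        lab[n].append(cw[i]); j=L[int(v),int(u)]
        q=P[(L==j)&(P[...,2]>34)]; r=cv2.minAreaRect(q[:,:2].astype(np.float32))
        rl=cv2.minAreaRect(np.array([ray(c,x,y,40)[:2] for y,x in np.argwhere(Lw==i)],np.float32))
        print(" pack",np.round(r[0]),np.round(r[1]),round(r[2]),"z",np.round(np.median(q[:,2]),1),"label px",sw[i,4],np.round(ray(c,*cw[i],40)),np.round(rl[1]),round(rl[2]))
    for nm,uv,lo,hi in(("panel",{"scene":(463,312),"side":(443,265)}[n],44,58),("front",{"scene":(340,310),"side":(375,350)}[n],22,36)):
        mm=((P[...,2]>lo)&(P[...,2]<hi)).astype(np.uint8); L2=cv2.connectedComponents(mm)[1]
        u,v=int(uv[0]*S),int(uv[1]*S); ids=L2[v-6:v+7,u-6:u+7].ravel(); ids=ids[ids>0]
        if len(ids)==0: print(nm,"none",P[v,u]);continue
        q=P[L2==np.bincount(ids).argmax()]; r=cv2.minAreaRect(q[:,:2].astype(np.float32)); print(nm,len(q),np.round(r[0]),np.round(r[1]),round(r[2],1),np.round(np.median(q[:,2]),1))
    u,v={"scene":(235,425),"side":(500,500)}[n]; print("tubfloor",P[int(v*S),int(u*S)])
    cor={"scene":[(164,440),(242,357),(307,405),(232,496)],"side":[(413,467),(498,415),(591,526),(501,592)]}[n]
    print("tub rim",[np.round(ray(c,a*S,b*S,50)[:2]) for a,b in cor])
a,b=load("scene0")[0],load("side0")[0]
Pm=lambda c:c[0]@np.c_[c[1],c[2]]
X=cv2.triangulatePoints(Pm(a),Pm(b),np.array(lab["scene"]).T,np.array(lab["side"]).T); print("tri",np.round((X[:3]/X[3]).T,1))
```

```text
scene table z 4.1
 pack [430. 405.] [71. 48.] 7 z 42.5 label px 48 [429. 410.  40.] [33. 22.] 10
 pack [440. 289.] [72. 44.] 2 z 41.9 label px 57 [440. 294.  40.] [32. 24.] 3
 pack [537.  94.] [1189. 1688.] 29 z 116.4 label px 63 [447. 193.  40.] [26. 33.] 71
 pack [577. 403.] [74. 45.] 4 z 41.8 label px 57 [576. 407.  40.] [33. 24.] 3
 pack [575. 188.] [70. 44.] 9 z 41.5 label px 68 [574. 191.  40.] [34. 25.] 11
panel 2054 [645. -33.] [103. 273.] 2.2 51.9
front 2736 [530. -36.] [334. 273.] 1.9 31.8
tubfloor [ 5.04373980e+02 -3.95268891e+02  5.14764254e-02]
tub rim [array([ 460., -506.]), array([ 432., -306.]), array([ 589., -287.]), array([ 621., -486.])]
side table z 1.8
 pack [429. 403.] [70. 44.] 9 z 39.4 label px 64 [430. 404.  40.] [36. 29.] 9
 pack [440. 288.] [69. 44.] 5 z 39.7 label px 69 [441. 287.  40.] [34. 27.] 3
 pack [448. 188.] [44. 70.] 72 z 39.6 label px 77 [448. 188.  40.] [27. 34.] 74
 pack [576. 402.] [72. 48.] 1 z 39.5 label px 57 [578. 402.  40.] [29. 35.] 87
 pack [575. 185.] [71. 44.] 11 z 39.6 label px 71 [576. 186.  40.] [33. 27.] 12
panel 2015 [646. -34.] [104. 276.] 1.4 50.7
front 3578 [569. -38.] [248. 274.] 2.3 30.8
tubfloor [ 526.01184466 -394.58195636    5.5983751 ]
tub rim [array([ 422., -314.]), array([ 577., -290.]), array([ 606., -492.]), array([ 452., -516.])]
tri [[429.5 408.7  39. ]
 [440.6 292.4  38.6]
 [448.  192.   38.8]
 [577.5 404.9  40.3]
 [575.3 189.1  40. ]]
```

Emit:
step_arm --pt "40 -50 20 0 0 4 0.25" --pt "70 -100 40 0 0 8 0.25" --pt "100 -150 60 0 0 12 0.25" --pt "130 -200 80 0 0 16 0.25" --pt "160 -250 90 0 0 20 0.25" --pt "190 -300 90 0 0 24.6 0.25" --pt "210 -350 90 0 0 24.6 0.25" --pt "230 -400 90 0 0 24.6 0.25" --pt "260 -450 90 0 0 24.6 0.25" --pt "280 -500 90 0 0 24.6 0.25"

```text
time_s: 1.15
position: [504.1, 144.7, 327.7]
tcp_rot: [0.0, 0.0, 1.0, 0.0]
ft_force: [0.2, 0.3, -0.5]
finger_gap: 22.0
finger_force: 0.0
```

Emit:
step_arm --pt "30 -50 0 0 0 0 0.25" --pt "50 -100 0 0 0 0 0.25" --pt "60 -140 0 0 0 0 0.25" --pt "60 -140 0 0 0 0 0.25" --pt "60 -140 0 0 0 0 0.25"

```text
time_s: 1.65
position: [563.4, 4.8, 327.0]
tcp_rot: [-0.0, 0.002, 1.0, -0.0]
ft_force: [-0.5, 0.8, -0.2]
finger_gap: 22.3
finger_force: 0.0
```

Run:
```python
from h import *
s=bot.sense(); print({k:np.round(s[k],3) for k in("time_s","joint_pos","position","tcp_rot","ft_force")})
c,im,d=shot("wrist","w1"); cv2.imwrite("pics/v3.png",cv2.resize(im[:,:,::-1],(800,600)))
```

```text
{'time_s': np.float64(1.65), 'joint_pos': array([ 0.113,  0.519, -0.334,  1.629,  0.191,  1.027,  1.287]), 'position': array([563.371,   4.839, 327.03 ]), 'tcp_rot': array([-0.   ,  0.002,  1.   , -0.   ]), 'ft_force': array([-0.549,  0.818, -0.22 ])}
```

View pics/v3.png

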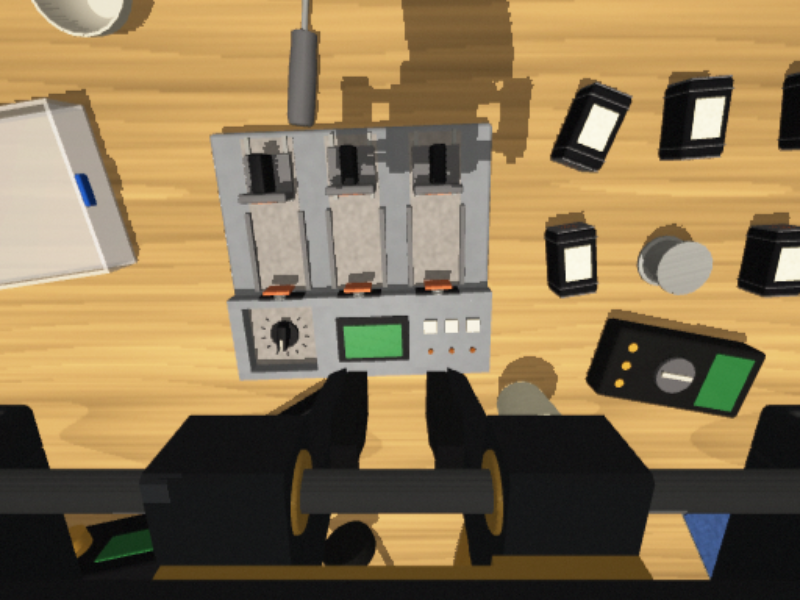

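The wrist view (image down = +x, right = +y) shows the trimmer at (285,333) with its pointer towards the bottom. The jaws are at (262,175), (348,165) and (437,165), and the three bays are empty.

Run:
```python
from h import *
S=.64
c,im,d=load("w1"); P=cloud(c,d); z=P[...,2]
g=cv2.cvtColor(im,cv2.COLOR_RGB2GRAY)
def comp(lo,hi,u,v):
    m=((z>lo)&(z<hi)).astype(np.uint8); L=cv2.connectedComponents(m)[1]; return L==L[int(v*S),int(u*S)]
for nm,lo,hi,u,v in(("panel",46,54,390,368),("front",27,36,390,280)):
    q=P[comp(lo,hi,u,v)]; r=cv2.minAreaRect(q[:,:2].astype(np.float32)); print(nm,np.round(r[0],1),np.round(r[1],1),round(r[2],1),np.round(np.median(q[:,2]),1))
# visible px corners of panel top, at z50
for n,(u,v,zz) in dict(pTL=(229,301,50),pTR=(491,293,50),pBR=(491,372,50),pBL=(240,379,50),fTL=(212,135,30),fTR=(490,124,30)).items(): print(n,np.round(ray(c,u*S,v*S,zz)[:2],1), np.round(P[int(v*S)+1,int(u*S)+ (2 if 'L' in n else -2)],0))
# knob: dark px in well
m=np.zeros_like(g); m[int(305*S):int(372*S),int(248*S):int(320*S)]=1
k=((g<45)&(m>0)).astype(np.uint8); n,L,st,ce=cv2.connectedComponentsWithStats(k); i=1+np.argmax(st[1:,4]); print("knob px",ce[i]/S,st[i],np.round(ray(c,*ce[i],47)[:2],1),"z near",np.round(np.median(z[L==i]),1))
# floor well z
print("floor z",np.round(np.median(z[int(315*S):int(320*S),int(258*S):int(268*S)]),1))
cr=im[int(300*S):int(375*S),int(235*S):int(330*S),::-1]; cv2.imwrite("pics/v4.png",cv2.resize(cr,None,fx=10,fy=10,interpolation=cv2.INTER_CUBIC))
print("bars: red contacts")
hsv=cv2.cvtColor(im,cv2.COLOR_RGB2HSV)
r=(((hsv[...,0]<12)&(hsv[...,1]>130)&(hsv[...,2]>90))).astype(np.uint8); n,L,st,ce=cv2.connectedComponentsWithStats(r)
for i in range(1,n):
    if st[i,4]>15: print(np.round(ce[i]/S),st[i,4],np.round(np.median(P[L==i],0),1))
```

```text
panel [651.2 -32.5] [ 95.8 270.5] 1.9 50.8
front [528.7 -35.9] [160.5 269.5] 1.9 30.8
pTL [ 613.1 -165.3] [ 614. -163.   50.]
pTR [606.  101.2] [606.  97.  51.]
pBR [694.6 106.8] [722. 115.  -0.]
pBL [ 701.6 -164.4] [ 702. -162.   51.]
fTL [ 454.5 -168.8] [ 455. -167.   30.]
fTR [446.1  94.2] [447.  90.  31.]
knob px [284.11585366 332.8125    ] [174 205  17  19 205] [ 649.4 -112.9] z near 37.1
floor z 31.1
bars: red contacts
[437. 284.] 100 [594.8  45.2  57. ]
[357. 287.] 98 [597.5 -34.2  53. ]
[278. 290.] 100 [ 600.2 -113.2   55.7]
```

View pics/v4.png

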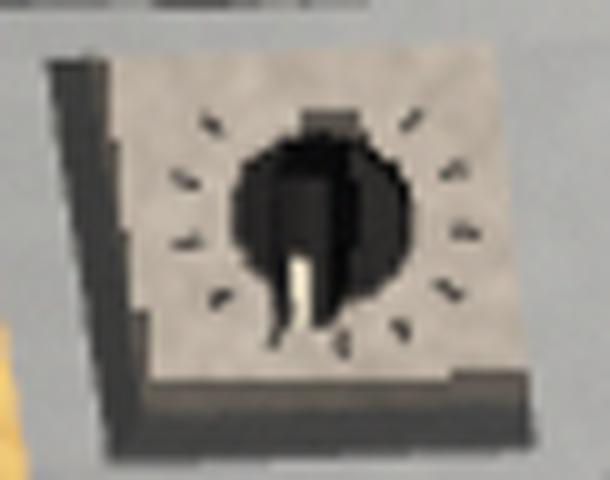

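Run:
```python
from h import *
c,im,d=load("w1")
px=lambda a,b:(150+a/10-.5+.05,192+b/10-.5+.05)
for n,a,b,z in(("skirt",322,215,34),("ptr0",300,260,47),("ptr1",301,325,47),("barL_top",277,180,47),("barL_bot",280,320,47),("barR_top",330,180,47),("barR_bot",335,320,47),("TL",48,60,50),("BL",115,460,50),("BR",532,445,50),("TR",497,42,50)): print(n,np.round(ray(c,*px(a,b),z+.8)[:2],1))
W=lambda x,y:np.array([573,-34])+np.array([x*np.cos(.033)-y*np.sin(.033),x*np.sin(.033)+y*np.cos(.033)])
for p in((80,-80),(35,135),(125,-135),(-125,135)):print(p,np.round(W(*p),1),np.round(proj(c,[*W(*p),50 if p[0]>0 else 30])/.64))
```

```text
skirt [ 654.2 -116.5]
ptr0 [ 657.1 -117.2]
ptr1 [ 668.7 -118. ]
barL_top [ 643.  -119.7]
barL_bot [ 667.8 -121.4]
barR_top [ 643. -111.]
barR_bot [ 667.8 -112.3]
TL [ 621.2 -153.5]
BL [ 691.9 -150.5]
BR [689.5 -80.4]
TR [618.5 -81.6]
(80, -80) [ 655.6 -111.3] [285. 339.]
(35, 135) [603.5 102.1] [492. 291.]
(125, -135) [ 702.4 -164.8] [240. 380.]
(-125, 135) [443.6  96.8] [493. 121.]
```

Well centre and knob are at about (655, -116.5), and the well measures 71 mm against the stated 72. The bar lies along about -4° in world. I'll turn the wrist half round for range and go above the knob.

Emit:
step_arm --pt "20 -25 0 0 0 -8 0.25" --pt "40 -50 0 0 0 -16 0.25" --pt "60 -75 -10 0 0 -24 0.25" --pt "80 -100 -30 0 0 -32 0.25" --pt "91.6 -121.3 -60 0 0 -40 0.25" --pt "91.6 -121.3 -100 0 0 -48 0.25" --pt "91.6 -121.3 -140 0 0 -56 0.25" --pt "91.6 -121.3 -170 0 0 -64 0.25" --pt "91.6 -121.3 -190 0 0 -72 0.25" --pt "91.6 -121.3 -200 0 0 -80 0.25"

```text
time_s: 2.7
position: [653.7, -110.7, 125.0]
tcp_rot: [-0.002, 0.644, 0.765, -0.0]
ft_force: [-0.1, 0.7, -0.7]
finger_gap: 21.8
finger_force: 0.0
```

Emit:
step_arm --pt "0 0 0 0 0 -8 0.25" --pt "0 0 0 0 0 -16 0.25" --pt "0 0 0 0 0 -24 0.25" --pt "0 0 0 0 0 -32 0.25" --pt "0 0 0 0 0 -40 0.25" --pt "0 0 0 0 0 -48 0.25" --pt "0 0 0 0 0 -56 0.25" --pt "0 0 0 0 0 -64 0.25" --pt "0 0 0 0 0 -72 0.25" --pt "0 0 0 0 0 -80 0.25"

```text
time_s: 3.7
position: [655.2, -110.7, 127.3]
tcp_rot: [-0.001, 0.985, 0.173, 0.0]
ft_force: [0.5, -0.6, -0.3]
finger_gap: 22.4
finger_force: 0.0
```

Emit:
step_arm --pt "0 0 0 0 0 -8 0.25" --pt "0 0 0 0 0 -16 0.25" --pt "0 0 0 0 0 -24 0.25" --pt "0 0 0 0 0 -24 0.25"

```text
time_s: 4.1
position: [655.1, -111.0, 127.0]
tcp_rot: [-0.001, 0.999, -0.033, -0.0]
ft_force: [0.4, 1.1, -0.5]
finger_gap: 22.1
finger_force: 0.0
```

Run:
```python
from h import *
s=bot.sense(); print({k:np.round(s[k],3) for k in("time_s","joint_pos","position","tcp_rot","ft_force","torque")})
c,im,d=shot("wrist","w2"); print(np.round(proj(c,[655,-116.5,47])),np.round(proj(c,[655,-116.5,34])))
cv2.imwrite("pics/v5.png",cv2.resize(im[:,:,::-1],(800,600)))
```

```text
{'time_s': np.float64(4.1), 'joint_pos': array([-0.178,  0.951,  0.564,  1.549, -0.632,  0.831, -1.005]), 'position': array([ 655.14 , -111.031,  126.99 ]), 'tcp_rot': array([-0.001,  0.999, -0.033, -0.   ]), 'ft_force': array([ 0.363,  1.062, -0.532]), 'torque': array([0.014, 0.159, 0.022])}
[260. 205.] [260. 200.]
```

View pics/v5.png

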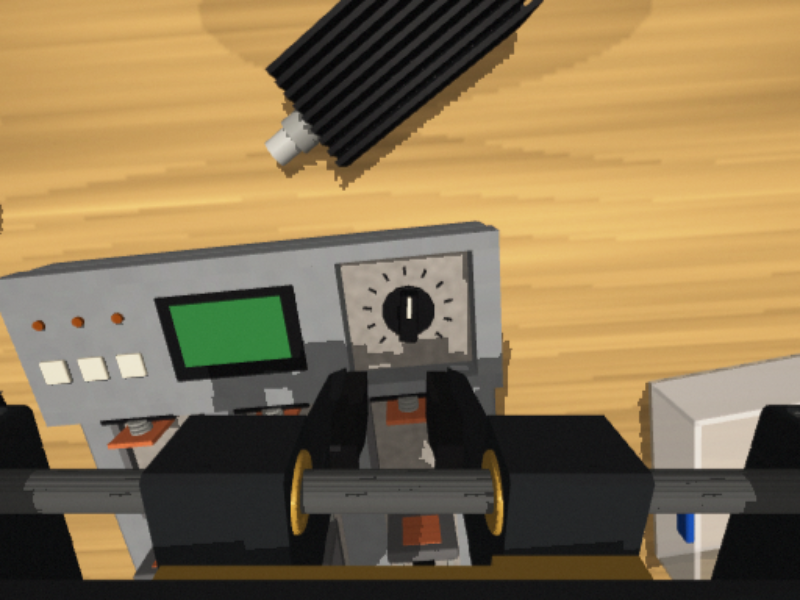

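The pointer at (408,290)–(408,312) is vertical in the tool view, so the tool is aligned with the bar. The skirt is where the projection predicted.

Emit:
step_arm --pt "0 -5.5 -30 0 0 0 0.25" --pt "0 -5.5 -50 0 0 0 0.25" --pt "0 -5.5 -70 0 0 0 0.25" --pt "0 -5.5 -82 0 0 0 0.25" --pt "0 -5.5 -88.5 0 0 0 0.25" --pt "0 -5.5 -88.5 0 0 0 0.25"

```text
time_s: 4.75
position: [654.8, -119.5, 38.5]
tcp_rot: [-0.0, 0.999, -0.034, -0.0]
ft_force: [0.1, -0.6, 0.5]
finger_gap: 22.3
finger_force: 0.0
```

Emit:
step_arm --pt "0 0 0 0 0 0 0" --pt "0 0 0 0 0 0 0" --pt "0 0 0 0 0 0 0" --pt "0 0 0 0 0 0 0" --grip_force 15

```text
time_s: 5.15
position: [655.8, -117.7, 39.8]
tcp_rot: [-0.002, 0.999, -0.034, 0.001]
ft_force: [-0.5, 5.0, 3.3]
finger_gap: 9.3
finger_force: 15.0
```

Run:
```python
from h import *
s=bot.sense(); print({k:np.round(s[k],3) for k in("time_s","joint_pos","position","tcp_rot","ft_force","torque","finger_gap","finger_force")})
```

```text
{'time_s': np.float64(5.15), 'joint_pos': array([-0.131,  1.062,  0.484,  1.571, -0.7  ,  0.689, -0.943]), 'position': array([ 655.823, -117.677,   39.847]), 'tcp_rot': array([-0.002,  0.999, -0.034,  0.001]), 'ft_force': array([-0.483,  4.953,  3.339]), 'torque': array([1.236, 0.159, 0.005]), 'finger_gap': np.float64(9.317), 'finger_force': np.float64(14.995)}
```

Emit:
step_arm --pt "0 2 0 0 0 0 0" --pt "0 2 0 0 0 5 0" --pt "0 2 0 0 0 10 0" --pt "0 2 0 0 0 15 0" --pt "0 2 0 0 0 20 0" --pt "0 2 0 0 0 25 0" --pt "0 2 0 0 0 30 0" --pt "0 2 0 0 0 35 0" --pt "0 2 0 0 0 40 0" --pt "0 2 0 0 0 40 0"

```text
time_s: 6.15
position: [655.8, -117.5, 39.8]
tcp_rot: [-0.0, 0.951, 0.309, 0.001]
ft_force: [-0.4, 4.6, 4.5]
finger_gap: 9.9
finger_force: 15.0
```

```bash
cat > st.py <<'E'
from h import *
s=bot.sense(); a=s["tcp_rot"]; y=np.degrees(np.arctan2(2*(a[2]*a[2])-1,2*a[1]*a[2]))
print({k:np.round(s[k],2).tolist() for k in("time_s","joint_pos","position","ft_force","torque","finger_gap","finger_force")},"ytool",round(y,1))
E
python3 st.py
```

```text
{'time_s': 6.15, 'joint_pos': [-0.05, 1.03, 0.31, 1.57, -0.47, 0.62, -0.44], 'position': [655.77, -117.46, 39.82], 'ft_force': [-0.45, 4.59, 4.52], 'torque': [0.91, 0.06, 0.05], 'finger_gap': 9.95, 'finger_force': 15.0} ytool -54.0
```

Emit:
step_arm --pt "0 2 1 0 0 5 0" --pt "0 2 1 0 0 10 0" --pt "0 2 1 0 0 15 0" --pt "0 2 1 0 0 20 0" --pt "0 2 1 0 0 25 0" --pt "0 2 1 0 0 30 0" --pt "0 2 1 0 0 30 0"

```text
time_s: 6.85
position: [655.6, -117.2, 39.9]
tcp_rot: [0.001, 0.839, 0.544, 0.0]
ft_force: [2.0, 0.7, -3.6]
finger_gap: 9.9
finger_force: 15.0
```

```bash
python3 st.py
```

```text
{'time_s': 6.85, 'joint_pos': [0.01, 1.01, 0.19, 1.56, -0.28, 0.59, -0.08], 'position': [655.59, -117.19, 39.89], 'ft_force': [1.99, 0.69, -3.61], 'torque': [0.08, -0.44, 0.03], 'finger_gap': 9.94, 'finger_force': 15.0} ytool -24.1
```

Emit:
step_arm --pt "0 0 -0.5 0 0 5 0" --pt "0 0 -0.5 0 0 10 0" --pt "0 0 -0.5 0 0 15 0" --pt "0 0 -0.5 0 0 20 0" --pt "0 0 -0.5 0 0 20 0"

```text
time_s: 7.35
position: [655.5, -117.3, 39.9]
tcp_rot: [0.001, 0.733, 0.681, 0.0]
ft_force: [1.7, 0.9, 0.3]
finger_gap: 9.4
finger_force: 15.0
```

```bash
python3 st.py
```

```text
{'time_s': 7.35, 'joint_pos': [0.06, 1.0, 0.1, 1.56, -0.15, 0.58, 0.16], 'position': [655.51, -117.26, 39.87], 'ft_force': [1.67, 0.89, 0.3], 'torque': [0.05, -0.2, 0.04], 'finger_gap': 9.39, 'finger_force': 15.0} ytool -4.2
```

Emit:
step_arm --pt "0 0 0 0 0 5 0" --pt "0 0 0 0 0 10 0" --pt "0 0 0 0 0 10 0"

```text
time_s: 7.65
position: [655.4, -117.2, 39.8]
tcp_rot: [0.001, 0.671, 0.742, -0.0]
ft_force: [0.5, -0.5, 1.0]
finger_gap: 9.7
finger_force: 15.0
```

```bash
python3 st.py
```

```text
{'time_s': 7.65, 'joint_pos': [0.08, 1.0, 0.06, 1.56, -0.09, 0.58, 0.28], 'position': [655.4, -117.24, 39.83], 'ft_force': [0.53, -0.48, 1.02], 'torque': [-0.06, -0.28, 0.03], 'finger_gap': 9.72, 'finger_force': 15.0} ytool 5.7
```

Emit:
step_arm --pt "0 0 0 0 0 4 0" --pt "0 0 0 0 0 8 0" --pt "0 0 0 0 0 12 0" --pt "0 0 0 0 0 12 0"

```text
time_s: 8.05
position: [655.4, -117.2, 39.8]
tcp_rot: [0.001, 0.59, 0.808, -0.0]
ft_force: [1.7, -0.1, 1.5]
finger_gap: 9.5
finger_force: 15.0
```

```bash
python3 st.py
```

```text
{'time_s': 8.05, 'joint_pos': [0.1, 1.0, 0.01, 1.56, -0.01, 0.58, 0.42], 'position': [655.36, -117.21, 39.82], 'ft_force': [1.67, -0.05, 1.45], 'torque': [-0.19, -0.24, 0.0], 'finger_gap': 9.47, 'finger_force': 15.0} ytool 17.7
```

Emit:
step_arm --pt "0 0 0 0 0 4 0" --pt "0 0 0 0 0 8 0" --pt "0 0 0 0 0 12 0" --pt "0 0 0 0 0 12 0"

```text
time_s: 8.45
position: [655.3, -117.2, 39.8]
tcp_rot: [0.001, 0.502, 0.865, -0.0]
ft_force: [0.7, -1.3, 2.5]
finger_gap: 9.9
finger_force: 15.0
```

```bash
python3 st.py
```

```text
{'time_s': 8.45, 'joint_pos': [0.13, 1.0, -0.05, 1.56, 0.07, 0.59, 0.57], 'position': [655.26, -117.22, 39.82], 'ft_force': [0.65, -1.29, 2.55], 'torque': [-0.28, -0.2, 0.11], 'finger_gap': 9.91, 'finger_force': 15.0} ytool 29.7
```

Emit:
step_arm --pt "0 0 -0.5 0 0 3 0" --pt "0 0 -0.5 0 0 6 0" --pt "0 0 -0.5 0 0 6 0"

```text
time_s: 8.75
position: [655.3, -117.2, 39.8]
tcp_rot: [0.001, 0.456, 0.89, -0.0]
ft_force: [0.7, -1.2, 6.1]
finger_gap: 9.8
finger_force: 15.0
```

```bash
python3 st.py
```

```text
{'time_s': 8.75, 'joint_pos': [0.14, 1.0, -0.07, 1.56, 0.11, 0.59, 0.64], 'position': [655.28, -117.24, 39.8], 'ft_force': [0.71, -1.21, 6.09], 'torque': [-0.27, -0.04, 0.04], 'finger_gap': 9.78, 'finger_force': 15.0} ytool 35.7
```

Not the stop yet (torque back to 0.04), so I keep going.

Emit:
step_arm --pt "0 0 0.8 0 0 3 0" --pt "0 0 0.8 0 0 6 0" --pt "0 0 0.8 0 0 9 0" --pt "0 0 0.8 0 0 9 0"

```text
time_s: 9.15
position: [655.2, -117.3, 39.9]
tcp_rot: [0.001, 0.385, 0.923, -0.0]
ft_force: [2.7, -1.7, 1.1]
finger_gap: 10.0
finger_force: 15.0
```

```bash
python3 st.py
```

```text
{'time_s': 9.15, 'joint_pos': [0.16, 1.0, -0.11, 1.56, 0.17, 0.6, 0.75], 'position': [655.22, -117.28, 39.86], 'ft_force': [2.74, -1.74, 1.05], 'torque': [-0.46, -0.42, 0.06], 'finger_gap': 9.98, 'finger_force': 15.0} ytool 44.7
```

Emit:
step_arm --pt "0 0 0 0 0 3 0" --pt "0 0 0 0 0 6 0" --pt "0 0 0 0 0 6 0"

```text
time_s: 9.45
position: [655.2, -117.2, 39.8]
tcp_rot: [0.0, 0.336, 0.942, -0.0]
ft_force: [2.1, -2.2, 1.1]
finger_gap: 10.3
finger_force: 15.7
```

```bash
python3 st.py
```

```text
{'time_s': 9.45, 'joint_pos': [0.18, 1.0, -0.14, 1.55, 0.2, 0.6, 0.82], 'position': [655.19, -117.24, 39.84], 'ft_force': [2.1, -2.18, 1.09], 'torque': [-0.53, -0.48, -0.33], 'finger_gap': 10.31, 'finger_force': 15.72} ytool 50.7
```

Emit:
step_arm --pt "0 0 0 0 0 2 0" --pt "0 0 0 0 0 2 0"

```text
time_s: 9.65
position: [655.1, -117.1, 39.8]
tcp_rot: [0.0, 0.318, 0.948, -0.0]
ft_force: [2.2, -3.5, 1.2]
finger_gap: 10.3
finger_force: 16.0
```

```bash
python3 st.py
```

```text
{'time_s': 9.65, 'joint_pos': [0.18, 1.0, -0.15, 1.55, 0.22, 0.61, 0.85], 'position': [655.06, -117.08, 39.83], 'ft_force': [2.18, -3.46, 1.2], 'torque': [-0.75, -0.42, -0.35], 'finger_gap': 10.33, 'finger_force': 16.01} ytool 52.9
```

The end stop is felt: torque is steady at -0.35 N m after about 145°. Release and lift.

Emit:
step_arm --pt "0 0 0 0 0 0 0.2" --pt "0 0 0 0 0 0 0.25" --pt "0 0 0 0 0 0 0.25" --pt "0 0 30 0 0 0 0.25" --pt "0 0 70 0 0 5 0.25" --pt "0 20 110 0 0 12 0.4" --pt "-15 50 150 0 0 20 0.5" --pt "-40 80 190 0 0 28 0.6" --pt "-60 110 230 0 0 35 0.7" --pt "-80 130 270 0 0 37 0.8"

```text
time_s: 10.65
position: [577.5, 11.5, 302.2]
tcp_rot: [-0.001, -0.003, 1.0, 0.0]
ft_force: [0.7, 0.5, -0.1]
finger_gap: 59.9
finger_force: 0.0
```

Emit:
step_arm --pt "-5 0 10 0 0 0 0.8" --pt "-5 0 10 0 0 0 0.8"

```text
time_s: 10.85
position: [574.5, 9.6, 312.9]
tcp_rot: [0.001, -0.0, 1.0, -0.0]
ft_force: [0.3, -0.6, -0.0]
finger_gap: 70.1
finger_force: 0.0
```

```bash
python3 st.py
python3 - <<'E'
from h import *
c,im,d=shot("wrist","w3"); P=cloud(c,d); z=P[...,2]
q=proj(c,[655,-116.5,40]); u,v=map(int,q); cr=im[v-32:v+33,u-40:u+41,::-1]
cr=cv2.resize(cr,None,fx=6,fy=6,interpolation=cv2.INTER_CUBIC)
full=cv2.resize(im[:,:,::-1],(640,480)); full[-cr.shape[0]:,:cr.shape[1]]=0
cv2.imwrite("pics/v6.png",np.vstack([np.pad(cr,((0,0),(0,640-cr.shape[1]),(0,0))),np.zeros((1,640,3),np.uint8)])); print(q)
W=lambda x,y:np.array([573,-34])+np.array([x*np.cos(.033)-y*np.sin(.033),x*np.sin(.033)+y*np.cos(.033)])
def patch(x,y):
    p=W(x,y); m=np.hypot(P[...,0]-p[0],P[...,1]-p[1])<8; return np.round(np.median(z[m]),1)
for y in(80,0,-80): print("bay floor",y,[patch(x,y) for x in(-40,-25,-10)], "rib",[patch(-25,y+s*27) for s in(-1,1)])
# red contact and jaw faces
hsv=cv2.cvtColor(im,cv2.COLOR_RGB2HSV); L0=np.stack([(P[...,0]-573)*np.cos(.033)+(P[...,1]+34)*np.sin(.033),-(P[...,0]-573)*np.sin(.033)+(P[...,1]+34)*np.cos(.033)],-1)
for y in(80,0,-80):
    m=(abs(L0[...,1]-y)<15)&(L0[...,0]>-125)&(L0[...,0]<35)
    h=[(int(x),round(float(np.percentile(z[m&(abs(L0[...,0]-x)<2)],90)),0)) for x in range(-122,35,4) if (m&(abs(L0[...,0]-x)<2)).any()]
    print(y,h)
    for nm,zz in (("top",(36,75)),): 
        mm=m&(z>zz[0]); print("  high y extents",[ (x0,np.round(np.percentile(L0[...,1][mm&(abs(L0[...,0]-x0)<10)],[2,98]),1)) for x0 in(-95,-75,25) if (mm&(abs(L0[...,0]-x0)<10)).sum()>3])
E
```

```text
{'time_s': 10.85, 'joint_pos': [0.15, 0.56, -0.41, 1.62, 0.25, 1.02, 1.23], 'position': [574.48, 9.58, 312.9], 'ft_force': [0.3, -0.6, -0.01], 'torque': [0.03, -0.03, -0.02], 'finger_gap': 70.13, 'finger_force': 0.0} ytool 90.0
[175.03840244 210.44638109]
bay floor 80 [np.float64(31.3), np.float64(394.8), np.float64(390.7)] rib [np.float64(394.8), np.float64(400.3)]
bay floor 0 [np.float64(392.2), np.float64(399.8), np.float64(364.0)] rib [np.float64(385.0), np.float64(394.8)]
bay floor -80 [np.float64(30.9), np.float64(31.0), np.float64(31.1)] rib [np.float64(31.8), np.float64(31.4)]
80 [(-122, 32.0), (-118, 32.0), (-114, 33.0), (-110, 32.0), (-106, 74.0), (-102, 75.0), (-98, 75.0), (-94, 75.0), (-90, 75.0), (-86, 75.0), (-82, 75.0), (-78, 75.0), (-74, 75.0), (-70, 70.0), (-66, 70.0), (-62, 63.0), (-58, 33.0), (-54, 32.0), (-50, 32.0), (-46, 32.0), (-42, 32.0), (-38, 32.0), (-34, 32.0), (-30, 401.0), (-26, 402.0), (-22, 402.0), (-18, 413.0), (-14, 406.0), (-10, 398.0), (-6, 385.0), (-2, 390.0), (2, 387.0), (6, 383.0), (10, 380.0), (14, 377.0), (18, 33.0), (22, 33.0), (26, 63.0), (30
[... 682 characters left out ...]
-14.3,  14.2])), (-75, array([-14.6,  14.6])), (25, array([-13.5,  13.2]))]
-80 [(-122, 31.0), (-118, 32.0), (-114, 32.0), (-110, 32.0), (-106, 32.0), (-102, 74.0), (-98, 75.0), (-94, 74.0), (-90, 75.0), (-86, 75.0), (-82, 75.0), (-78, 74.0), (-74, 75.0), (-70, 73.0), (-66, 70.0), (-62, 70.0), (-58, 32.0), (-54, 32.0), (-50, 32.0), (-46, 32.0), (-42, 32.0), (-38, 32.0), (-34, 32.0), (-30, 32.0), (-26, 32.0), (-22, 32.0), (-18, 32.0), (-14, 32.0), (-10, 32.0), (-6, 32.0), (-2, 32.0), (2, 32.0), (6, 32.0), (10, 32.0), (14, 32.0), (18, 32.0), (22, 55.0), (26, 63.0), (30, 55.0), (34, 53.0)]
  high y extents [(-95, array([-85.6, -65.9])), (-75, array([-91.9, -65.6])), (25, array([-93.5, -66.6]))]
```

View pics/v6.png

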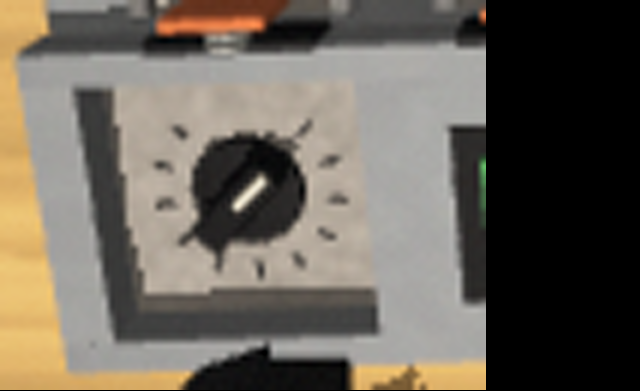

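The pointer now lies on the long tick at the upper right (308,128), the anticlockwise end, so the trimmer is done. The bay floor is at z≈30, jaw tops about 69, fins about 74, contact faces at local x≈23. Next, the packs.

Emit:
step_arm --pt "0 40 -20 0 0 3 0.8" --pt "0 80 -50 0 0 6 0.8" --pt "0 120 -90 0 0 10.5 0.8" --pt "0 150 -130 0 0 10.5 0.8" --pt "1 178 -170 0 0 10.5 0.8" --pt "1 178 -195 0 0 10.5 0.8" --pt "1 178 -195 0 0 10.5 0.8"

```text
time_s: 11.6
position: [571.7, 185.4, 109.7]
tcp_rot: [-0.006, -0.092, 0.996, -0.002]
ft_force: [-0.4, -1.0, 0.6]
finger_gap: 70.5
finger_force: 0.0
```

```bash
cat > packs.py <<'E'
from h import *
import sys
# labels (white, 40 high) by side+scene, matched; yaw from the side cloud
def find(n):
    c=cam(n); im,d=bot.get_image(n); np.savez(f"pics/last_{n}.npz",im=im,d=d,K=c[0],R=c[1],t=c[2]); P=cloud(c,d); hsv=cv2.cvtColor(im,cv2.COLOR_RGB2HSV)
    w=((hsv[...,1]<70)&(hsv[...,2]>140)&(P[...,0]>330)&(P[...,0]<680)&(P[...,1]>120)&(P[...,1]<500)&(abs(P[...,2]-40)<8)).astype(np.uint8)
    k,L,st,ce=cv2.connectedComponentsWithStats(w); out=[]
    for i in range(1,k):
        if 25<st[i,4]<120:
            b=cv2.dilate((L==i).astype(np.uint8),np.ones((19,19)))>0
            q=P[b&(abs(P[...,2]-40)<7)&((hsv[...,2]<60)|(L==i))][:,:2].astype(np.float32); r=cv2.minAreaRect(q); a=r[2] if r[1][0]>r[1][1] else r[2]-90
            out.append((ce[i],ray(c,*ce[i],40),r,(a+90)%180-90,st[i,4]))
    return c,out
a,A=find("scene"); b,B=find("side")
Pm=lambda c:c[0]@np.c_[c[1],c[2]]
for p in A: print("scene",np.round(p[1][:2]),np.round(p[2][1]),round(p[3]),p[4])
for q in B:
    print("side ",np.round(q[1][:2]),np.round(q[2][0]),np.round(q[2][1]),round(q[3]),q[4],end=" ")
    m=[p for p in A if np.hypot(*(p[1]-q[1])[:2])<25]
    if m:
        X=cv2.triangulatePoints(Pm(a),Pm(b),m[0][0].reshape(2,1),q[0].reshape(2,1)); print("tri",np.round((X[:3]/X[3]).ravel(),1))
    else: print()
E
cat > heft.py <<'E'
from h import *
f=[]
for i in range(6): bot.get_image("wrist"); f.append(bot.sense()["ft_force"])
f=np.array(f); print("ft mean",np.round(f.mean(0),2),"sd",np.round(f.std(0),2),"gap",round(bot.sense()["finger_gap"],1))
E
python3 st.py; python3 packs.py; python3 heft.py
```

```text
{'time_s': 11.6, 'joint_pos': [-0.2, 0.85, -0.34, 1.73, 0.42, 0.65, 0.98], 'position': [571.65, 185.37, 109.75], 'ft_force': [-0.43, -1.05, 0.57], 'torque': [0.01, 0.02, 0.01], 'finger_gap': 70.48, 'finger_force': 0.0} ytool 100.5
scene [434. 290.] [56. 40.] 5 27
scene [576. 408.] [65. 42.] 1 61
scene [571. 306.] [48. 37.] 58 71
scene [576. 191.] [66. 41.] 11 64
side  [572. 401.] [571. 399.] [60. 39.] 4 48 tri [574.3 411.5  33.2]
side  [430. 405.] [429. 401.] [62. 39.] 11 67 
side  [577. 292.] [583. 325.] [115.  53.] 84 113 tri [575.3 298.1  42.5]
side  [440. 288.] [440. 284.] [62. 39.] 5 74 tri [438.2 284.3  45.8]
side  [575. 186.] [573. 184.] [66. 39.] 10 78 tri [575.7 191.2  36.8]
side  [448. 188.] [454. 186.] [21. 54.] -7 43 
ft mean [-0.09 -0.27  0.25] sd [0.39 0.6  0.37] gap 70.6
```

Emit:
step_arm --pt "0 0 -20 0 0 0 0.8" --pt "0 0 -40 0 0 0 0.8" --pt "0 0 -50 0 0 0 0.8" --pt "0 0 -50 0 0 0 0.8"

```text
time_s: 12.4
position: [574.8, 186.7, 65.5]
tcp_rot: [-0.001, -0.091, 0.996, -0.0]
ft_force: [-1.0, -0.6, 0.7]
finger_gap: 70.5
finger_force: 0.0
```

Emit:
step_arm --pt "0 1 -20 0 0 0 0.8" --pt "0 1 -40 0 0 0 0.8" --pt "0 1 -54 0 0 0 0.8" --pt "0 1 -54 0 0 0 0.8" --pt "0 1 -54 0 0 0 0.3" --pt "0 1 -54 0 0 0 0.3" --pt "0 1 -54 0 0 0 0.3" --pt "0 1 -54 0 0 0 0.3" --pt "0 1 -54 0 0 0 0.3" --grip_force 20

```text
time_s: 13.3
position: [575.8, 188.3, 12.9]
tcp_rot: [0.0, -0.091, 0.996, 0.0]
ft_force: [-0.4, -0.3, 4.0]
finger_gap: 40.1
finger_force: 20.0
```

Emit:
step_arm --pt "0 0 20 0 0 0 0.3" --pt "0 0 50 0 0 0 0.3" --pt "0 0 90 0 0 0 0.3" --pt "0 0 100 0 0 0 0.3" --pt "0 0 100 0 0 0 0.3" --pt "0 0 100 0 0 0 0.3"

```text
time_s: 13.9
position: [574.7, 187.6, 111.3]
tcp_rot: [-0.001, -0.091, 0.996, -0.0]
ft_force: [0.4, -0.9, -0.7]
finger_gap: 39.9
finger_force: 20.0
```

```bash
python3 heft.py; python3 st.py
```

```text
ft mean [-0.44  0.39 -0.49] sd [0.51 0.43 0.78] gap 40.0
{'time_s': 14.2, 'joint_pos': [-0.2, 0.85, -0.34, 1.72, 0.43, 0.65, 0.97], 'position': [574.81, 188.02, 111.19], 'ft_force': [0.17, 0.23, -0.07], 'torque': [0.02, 0.0, 0.02], 'finger_gap': 39.99, 'finger_force': 20.0} ytool 100.5
```

```bash
python3 heft.py; python3 heft.py
```

```text
ft mean [ 0.5   0.11 -0.5 ] sd [0.53 0.38 0.35] gap 39.8
ft mean [-0.21 -0.03 -0.65] sd [0.61 0.47 0.37] gap 40.0
```

Pack E: -0.55 N, so a gutted case. It goes to the tub.

Emit:
step_arm --pt "-5 -45 30 0 0 0 0.3" --pt "-10 -90 50 0 0 0 0.3" --pt "-15 -135 50 0 0 0 0.3" --pt "-20 -180 50 0 0 -3.5 0.3" --pt "-25 -225 50 0 0 -3.5 0.3" --pt "-30 -270 50 0 0 -3.5 0.3" --pt "-35 -315 50 0 0 -3.5 0.3" --pt "-40 -360 50 0 0 -3.5 0.3" --pt "-45 -405 50 0 0 -3.5 0.3" --pt "-50 -450 50 0 0 -3.5 0.3"

```text
time_s: 15.8
position: [525.0, -263.8, 162.4]
tcp_rot: [0.0, -0.061, 0.998, -0.0]
ft_force: [0.6, 0.3, 0.2]
finger_gap: 39.7
finger_force: 20.0
```

```bash
python3 st.py
```

```text
{'time_s': 15.8, 'joint_pos': [0.64, 0.77, -0.44, 1.75, 0.46, 0.73, 1.65], 'position': [524.96, -263.75, 162.39], 'ft_force': [0.61, 0.25, 0.22], 'torque': [0.03, -0.07, 0.03], 'finger_gap': 39.74, 'finger_force': 20.0} ytool 97.0
```

Emit:
step_arm --pt "-5 -45 0 0 0 0 0.3" --pt "-9 -91 0 0 0 0 0.3" --pt "-9 -91 -30 0 0 0 0.3" --pt "-9 -91 -70 0 0 0 0.3" --pt "-9 -91 -105 0 0 0 0.3" --pt "-9 -91 -130 0 0 0 0.3" --pt "-9 -91 -140 0 0 0 0.3" --pt "-9 -91 -145 0 0 0 0.3" --pt "-9 -91 -145 0 0 0 0.3"

```text
time_s: 16.7
position: [516.9, -352.9, 18.0]
tcp_rot: [0.0, -0.061, 0.998, -0.0]
ft_force: [0.1, -0.8, 0.0]
finger_gap: 39.9
finger_force: 20.0
```

Emit:
step_arm --pt "0 0 0 0 0 0 0.58" --pt "0 0 0 0 0 0 0.58" --pt "0 0 0 0 0 0 0.58" --pt "0 0 40 0 0 0 0.58" --pt "0 10 90 0 0 0 0.8" --pt "0 50 140 0 0 0 0.8" --pt "0 95 150 0 0 0 0.8" --pt "0 140 150 0 0 0 0.8"

```text
time_s: 17.5
position: [518.2, -215.9, 170.4]
tcp_rot: [0.003, -0.059, 0.998, -0.001]
ft_force: [0.8, -0.5, -0.2]
finger_gap: 70.3
finger_force: 0.0
```

```bash
python3 st.py; python3 packs.py
python3 - <<'E'
from h import *
z=np.load("pics/last_side.npz"); cv2.imwrite("pics/v7.png",cv2.resize(z["im"][:,:,::-1],(800,600)))
E
```

```text
{'time_s': 17.5, 'joint_pos': [0.57, 0.72, -0.44, 1.83, 0.46, 0.69, 1.56], 'position': [518.2, -215.89, 170.37], 'ft_force': [0.79, -0.53, -0.16], 'torque': [0.12, -0.04, -0.02], 'finger_gap': 70.26, 'finger_force': 0.0} ytool 96.8
scene [428. 411.] [65. 41.] 6 58
scene [439. 293.] [67. 46.] 3 61
scene [576. 407.] [66. 40.] 3 63
scene [447. 193.] [40. 66.] -18 65
side  [577. 402.] [575. 398.] [61. 44.] 5 64 tri [576.9 405.9  39.2]
side  [430. 404.] [429. 399.] [62. 40.] 7 69 tri [429.9 408.2  39.9]
side  [440. 287.] [440. 286.] [62. 42.] 5 79 tri [440.  292.   38.7]
side  [448. 188.] [449. 187.] [35. 36.] -19 92 tri [447.9 191.5  39.5]
```

View pics/v7.png

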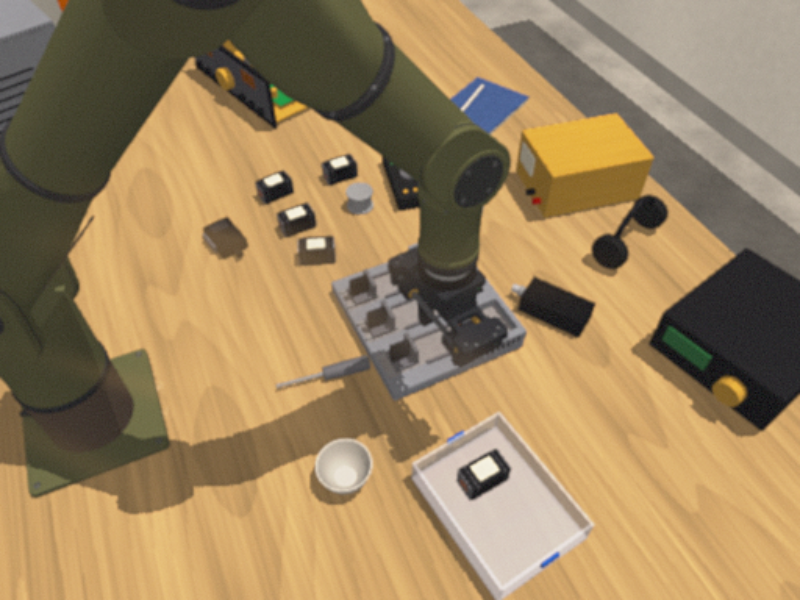

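Pack E lies in the tub at (485,473), and the four others at (275,186), (296,218), (317,246) and (340,168) have not moved. Next is the nearest pack, C.

Emit:
step_arm --pt "-8 45 0 0 0 -4 0.8" --pt "-16 90 0 0 0 -8 0.8" --pt "-24 135 0 0 0 -12 0.8" --pt "-32 180 0 0 0 -16 0.8" --pt "-40 225 0 0 0 -20 0.8" --pt "-48 270 0 0 0 -24.8 0.8" --pt "-56 315 0 0 0 -24.8 0.8" --pt "-64 360 -10 0 0 -24.8 0.8" --pt "-70 406 -20 0 0 -24.8 0.8" --pt "-70 406 -40 0 0 -24.8 0.8"

```text
time_s: 18.6
position: [446.5, 199.6, 127.9]
tcp_rot: [0.002, 0.149, 0.989, 0.005]
ft_force: [0.2, 0.4, 0.3]
finger_gap: 70.4
finger_force: 0.0
```

Emit:
step_arm --pt "0 0 0 0 0 0 0.8" --pt "0 0 0 0 0 0 0.8"

```text
time_s: 18.8
position: [446.4, 189.0, 127.1]
tcp_rot: [-0.0, 0.156, 0.988, -0.001]
ft_force: [-0.0, -0.5, -0.1]
finger_gap: 70.5
finger_force: 0.0
```

```bash
python3 st.py; python3 packs.py|grep side
```

```text
{'time_s': 18.8, 'joint_pos': [-0.4, 0.7, -0.15, 2.08, 0.27, 0.38, 0.48], 'position': [446.41, 188.96, 127.12], 'ft_force': [-0.02, -0.55, -0.05], 'torque': [-0.0, 0.02, -0.06], 'finger_gap': 70.52, 'finger_force': 0.0} ytool 72.1
side  [577. 401.] [575. 397.] [61. 38.] 5 63 tri [577.  406.3  38.7]
side  [430. 404.] [430. 400.] [66. 41.] 12 66 tri [430.  408.9  38.8]
side  [448. 188.] [452. 185.] [33. 45.] -29 83 tri [447.9 192.4  38.6]
```

Emit:
step_arm --pt "1.5 1 -30 0 0 0 0.8" --pt "1.5 1 -65 0 0 0 0.8" --pt "1.5 1 -95 0 0 0 0.8" --pt "1.5 1 -115.5 0 0 0 0.8" --pt "1.5 1 -115.5 0 0 0 0.8" --pt "1.5 1 -115.5 0 0 0 0.3" --pt "1.5 1 -115.5 0 0 0 0.3" --pt "1.5 1 -115.5 0 0 0 0.3" --pt "1.5 1 -115.5 0 0 0 0.3"

```text
time_s: 19.8
position: [448.5, 191.4, 12.5]
tcp_rot: [0.001, 0.155, 0.988, 0.001]
ft_force: [-0.5, -1.9, 0.6]
finger_gap: 40.5
finger_force: 1.7
```

Emit:
step_arm --pt "0 0 20 0 0 0 0.3" --pt "0 0 50 0 0 0 0.3" --pt "0 0 90 0 0 0 0.3" --pt "0 0 120 0 0 0 0.3" --pt "0 0 120 0 0 0 0.3" --pt "0 0 120 0 0 0 0.3"

```text
time_s: 20.4
position: [448.0, 191.1, 131.9]
tcp_rot: [0.0, 0.155, 0.988, 0.0]
ft_force: [-0.5, -0.7, -2.6]
finger_gap: 40.1
finger_force: 19.9
```

```bash
python3 heft.py; python3 heft.py; python3 st.py
```

```text
ft mean [-0.32 -0.21 -1.96] sd [0.42 0.31 0.74] gap 39.9
ft mean [ 0.23 -0.17 -2.17] sd [0.35 0.18 0.5 ] gap 40.0
{'time_s': 21.0, 'joint_pos': [-0.39, 0.7, -0.17, 2.07, 0.28, 0.39, 0.47], 'position': [447.79, 191.27, 131.37], 'ft_force': [0.52, -0.43, -2.39], 'torque': [0.06, -0.04, -0.01], 'finger_gap': 39.97, 'finger_force': 19.9} ytool 72.2
```

Pack C: -2.1 N, so it is loaded. It goes to the left bay.

Emit:
step_arm --pt "20 -30 5 0 0 5 0.3" --pt "45 -60 10 0 0 10 0.3" --pt "70 -95 10 0 0 15 0.3" --pt "90 -125 0 0 0 19.7 0.3" --pt "104.5 -146.5 -10 0 0 19.7 0.3" --pt "104.5 -146.5 -35 0 0 19.7 0.3" --pt "104.5 -146.5 -50 0 0 19.7 0.3" --pt "104.5 -146.5 -50 0 0 19.7 0.3" --pt "104.5 -146.5 -50 0 0 19.7 0.3"

```text
time_s: 21.9
position: [552.3, 45.0, 81.7]
tcp_rot: [-0.0, -0.017, 1.0, 0.0]
ft_force: [0.2, 0.0, -1.1]
finger_gap: 40.0
finger_force: 19.9
```

```bash
python3 st.py
python3 - <<'E'
from h import *
c,im,d=shot("wrist","w4"); cv2.imwrite("pics/v8.png",cv2.resize(im[:,:,::-1],(800,600)))
E
```

```text
{'time_s': 21.9, 'joint_pos': [0.01, 0.84, -0.29, 1.9, 0.49, 0.47, 0.97], 'position': [552.3, 44.98, 81.69], 'ft_force': [0.21, 0.04, -1.09], 'torque': [-0.0, 0.03, -0.02], 'finger_gap': 39.98, 'finger_force': 19.9} ytool 91.9
```

View pics/v8.png

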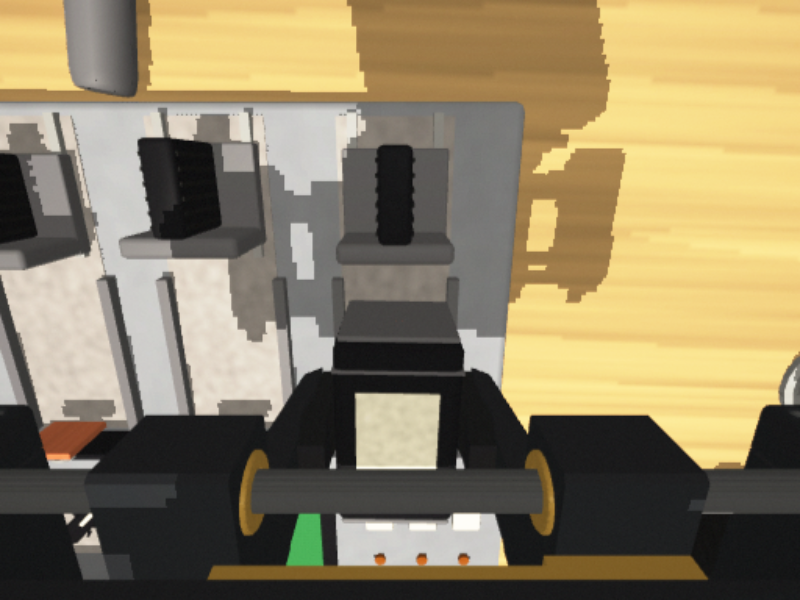

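The pack is centred (398) over the left bay, with the ribs at 338 and 453 and the jaw's fin at 395. The jaw face is clear of it. Lower.

Emit:
step_arm --pt "0 0 -15 0 0 0 0.3" --pt "0 0 -28 0 0 0 0.3" --pt "0 0 -35 0 0 0 0.3" --pt "0 0 -38.5 0 0 0 0.3" --pt "0 0 -38.5 0 0 0 0.3"

```text
time_s: 22.45
position: [552.4, 44.9, 43.0]
tcp_rot: [-0.0, -0.016, 1.0, -0.0]
ft_force: [-0.0, -0.4, -2.0]
finger_gap: 39.9
finger_force: 19.9
```

```bash
python3 st.py
```

```text
{'time_s': 22.45, 'joint_pos': [-0.02, 0.91, -0.24, 1.91, 0.52, 0.39, 0.94], 'position': [552.36, 44.85, 42.97], 'ft_force': [-0.0, -0.44, -2.04], 'torque': [0.05, 0.01, 0.04], 'finger_gap': 39.85, 'finger_force': 19.91} ytool 91.9
```

Emit:
step_arm --pt "0 0 -1 0 0 0 0.3" --pt "0 0 -1 0 0 0 0.3"

```text
time_s: 22.65
position: [552.7, 44.9, 42.5]
tcp_rot: [0.0, -0.016, 1.0, 0.0]
ft_force: [-0.8, 0.4, 1.3]
finger_gap: 40.0
finger_force: 19.9
```

Emit:
step_arm --pt "0 0 0 0 0 0 0.3" --pt "0 0 0 0 0 0 0.58" --pt "0 0 0 0 0 0 0.58" --pt "0 0 0 0 0 0 0.58" --pt "0 0 30 0 0 0 0.58" --pt "-15 0 70 0 0 0 0.4" --pt "-40 0 90 0 0 0 0.3" --pt "-65 0 90 0 0 0 0.3" --pt "-65 0 90 0 0 0 0.3"

```text
time_s: 23.55
position: [483.9, 44.3, 132.7]
tcp_rot: [-0.002, -0.017, 1.0, -0.001]
ft_force: [-0.6, -0.1, 0.7]
finger_gap: 26.8
finger_force: 0.0
```

```bash
python3 st.py
python3 - <<'E'
from h import *
c,im,d=shot("wrist","w5"); P=cloud(c,d); z=P[...,2]
L=np.stack([(P[...,0]-573)*np.cos(.033)+(P[...,1]+34)*np.sin(.033),-(P[...,0]-573)*np.sin(.033)+(P[...,1]+34)*np.cos(.033)],-1)
m=(abs(L[...,1]-80)<30)&(L[...,0]>-122)&(L[...,0]<45)&(z<90)
for x in range(-120,40,3):
    k=m&(abs(L[...,0]-x)<1.5)
    if k.sum()>5:
        h=k&(z>40); print(x,round(float(np.percentile(z[k],95))),np.round(np.percentile(L[...,1][h],[2,98]),1) if h.sum()>5 else "",end="; ")
s,sim,sd=shot("side","s5")
cr=sim[130:280,200:360,::-1]; cv2.imwrite("pics/v9.png",np.hstack([cv2.resize(im[:,:,::-1],(400,300)),cv2.resize(cr,(320,300))]))
E
```

```text
{'time_s': 23.55, 'joint_pos': [0.0, 0.7, -0.3, 2.07, 0.47, 0.44, 0.94], 'position': [483.93, 44.26, 132.74], 'ft_force': [-0.62, -0.13, 0.71], 'torque': [-0.0, -0.02, -0.02], 'finger_gap': 26.8, 'finger_force': 0.0} ytool 92.0
-120 33 ; -117 35 ; -114 35 ; -111 35 ; -108 35 ; -105 74 [67.8 92.9]; -102 75 [63.9 99.4]; -99 75 [62.  98.1]; -96 75 [60.8 97.4]; -93 75 [59.5 97. ]; -90 75 [60.9 99.2]; -87 75 [63.3 96. ]; -84 75 [58.6 98.3]; -81 75 [63.1 98.3]; -78 75 [61.4 98.1]; -75 75 [61.1 95.9]; -72 69 [58.2 99.9]; -69 70 [57.7 99.8]; -66 70 [ 58.4 100. ]; -63 68 [61.3 95.9]; -60 32 ; -57 31 ; -54 31 ; -51 69 [62.7 97.8]; -48 71 [61.1 99.2]; -45 72 [63.1 99.8]; -42 72 [63.5 98.8]; -39 72 [63.3 99.6]; -36 71 [62.8 98.9]; -33 72 [62.5 98.1]; -30 72 [62.6 98.7]; -27 72 [61.3 99.2]; -24 72 [61.5 98.3]; -21 72 [60.7 98.9]; -18 72 [61.1 98.9]; -15 72 [61.3 98. ]; -12 72 [60.7 98.2]; -9 72 [60.7 98.2]; -6 72 [60.6 97.8]; -3 72 [60.4 98.6]; 0 56 ; 3 38 ; 6 38 ; 9 37 ; 12 37 ; 15 37 ; 18 38 ; 21 38 ; 24 37 ;
```

View pics/v9.png

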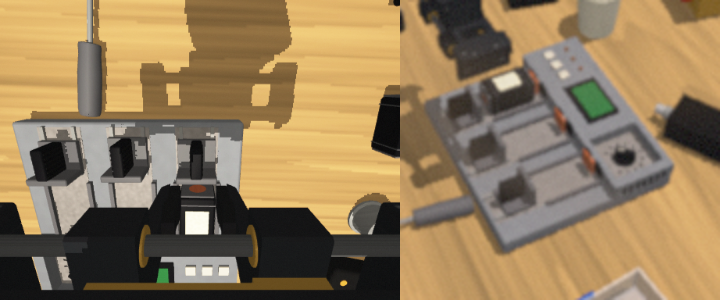

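The pack lies straight in the left bay, from local x -52 to 18 and y 61 to 99, with the jaw face at about -61.5. Grip the fin at (484, 43).

Emit:
step_arm --pt "0 -1 -30 0 0 0 0.3" --pt "0 -1 -60 0 0 0 0.3" --pt "0 -1 -80 0 0 0 0.3" --pt "0 -1 -86.5 0 0 0 0.3" --pt "0 -1 -86.5 0 0 0 0.3" --pt "0 -1 -86.5 0 0 0 0" --pt "0 -1 -86.5 0 0 0 0" --pt "0 -1 -86.5 0 0 0 0" --pt "0 -1 -86.5 0 0 0 0" --grip_force 25

```text
time_s: 24.55
position: [487.6, 42.3, 46.1]
tcp_rot: [0.0, -0.016, 1.0, -0.001]
ft_force: [-0.6, -5.3, 2.1]
finger_gap: 11.9
finger_force: 25.0
```

Emit:
step_arm --pt "2 0 0 0 0 0 0" --pt "4 0 0 0 0 0 0" --pt "6 0 0 0 0 0 0" --pt "8 0 0 0 0 0 0" --pt "10 0 0 0 0 0 0" --pt "11 0.4 0 0 0 0 0" --pt "12 0.4 0 0 0 0 0" --pt "12 0.4 0 0 0 0 0"

```text
time_s: 25.35
position: [498.0, 42.6, 46.2]
tcp_rot: [-0.001, -0.016, 1.0, -0.001]
ft_force: [-3.7, -4.2, 5.5]
finger_gap: 11.7
finger_force: 26.2
```

```bash
python3 st.py
```

```text
{'time_s': 25.35, 'joint_pos': [-0.07, 0.87, -0.17, 2.07, 0.56, 0.25, 0.87], 'position': [497.98, 42.59, 46.16], 'ft_force': [-3.67, -4.25, 5.5], 'torque': [-0.89, 0.74, 0.04], 'finger_gap': 11.74, 'finger_force': 26.23} ytool 91.8
```

Emit:
step_arm --pt "2 -0.5 0.5 0 0 0 0" --pt "4 -0.5 0.5 0 0 0 0" --pt "4 -0.5 0.5 0 0 0 0"

```text
time_s: 25.65
position: [501.4, 42.7, 46.2]
tcp_rot: [-0.002, -0.016, 1.0, -0.001]
ft_force: [-3.5, -4.2, 1.9]
finger_gap: 12.0
finger_force: 26.6
```

Emit:
step_arm --pt "2 0 0 0 0 0 0" --pt "3 0 0 0 0 0 0" --pt "3 0 0 0 0 0 0"

```text
time_s: 25.95
position: [503.6, 42.7, 46.2]
tcp_rot: [-0.002, -0.016, 1.0, -0.001]
ft_force: [-5.5, -3.0, 3.4]
finger_gap: 11.5
finger_force: 27.3
```

Emit:
step_arm --pt "1 0 0 0 0 0 0" --pt "2 0 0 0 0 0 0" --pt "2 0 0 0 0 0 0"

```text
time_s: 26.25
position: [505.6, 42.8, 46.2]
tcp_rot: [-0.002, -0.016, 1.0, -0.001]
ft_force: [-5.8, -3.3, 3.6]
finger_gap: 12.0
finger_force: 27.3
```

Emit:
step_arm --pt "1 0 0 0 0 0 0" --pt "2 0 0 0 0 0 0" --pt "2 0 0 0 0 0 0"

```text
time_s: 26.55
position: [505.9, 42.8, 46.2]
tcp_rot: [-0.004, -0.017, 1.0, -0.001]
ft_force: [-9.2, -2.9, 7.0]
finger_gap: 11.6
finger_force: 29.0
```

Emit:
step_arm --pt "1 0 0 0 0 0 0" --pt "2 0 0 0 0 0 0" --pt "2 0 0 0 0 0 0"

```text
time_s: 26.85
position: [507.6, 42.8, 46.2]
tcp_rot: [-0.004, -0.017, 1.0, -0.001]
ft_force: [-10.1, -2.1, 7.4]
finger_gap: 11.9
finger_force: 29.4
```

Emit:
step_arm --pt "1 0 0 0 0 0 0" --pt "2 0 0 0 0 0 0" --pt "2 0 0 0 0 0 0"

```text
time_s: 27.15
position: [509.4, 42.9, 46.2]
tcp_rot: [-0.004, -0.017, 1.0, -0.001]
ft_force: [-10.5, -1.8, 7.6]
finger_gap: 11.5
finger_force: 29.5
```

```bash
python3 st.py
```

```text
{'time_s': 27.15, 'joint_pos': [-0.05, 0.88, -0.2, 2.03, 0.55, 0.3, 0.89], 'position': [509.37, 42.87, 46.17], 'ft_force': [-10.48, -1.83, 7.59], 'torque': [-0.34, 1.76, -0.16], 'finger_gap': 11.46, 'finger_force': 29.54} ytool 91.9
```

Emit:
step_arm --pt "1 0 0 0 0 0 0" --pt "1.5 0 0 0 0 0 0" --pt "1.5 0 0 0 0 0 0"

```text
time_s: 27.45
position: [510.5, 42.9, 46.2]
tcp_rot: [-0.005, -0.017, 1.0, -0.001]
ft_force: [-11.1, -2.2, 8.4]
finger_gap: 12.2
finger_force: 29.9
```

Emit:
step_arm --pt "1 0 0 0 0 0 0" --pt "1 0 0 0 0 0 0"

```text
time_s: 27.65
position: [511.4, 42.9, 46.2]
tcp_rot: [-0.005, -0.017, 1.0, -0.001]
ft_force: [-10.7, -1.1, 8.9]
finger_gap: 11.6
finger_force: 30.1
```

The contact is compressed by about 5.5 mm. Release, then pack B.

Emit:
step_arm --pt "0 0 0 0 0 0 0.35" --pt "0 0 0 0 0 0 0.35" --pt "0 0 0 0 0 0 0.35" --pt "0 0 35 0 0 0 0.35" --pt "0 15 75 0 0 0 0.5" --pt "-15 60 100 0 0 0 0.8" --pt "-30 105 100 0 0 2 0.8" --pt "-45 150 100 0 0 2 0.8" --pt "-60 195 95 0 0 2 0.8" --pt "-70 235 80 0 0 2 0.8"

```text
time_s: 28.65
position: [446.5, 283.5, 127.7]
tcp_rot: [0.002, -0.035, 0.999, 0.003]
ft_force: [1.0, 0.4, -0.2]
finger_gap: 70.1
finger_force: 0.0
```

Emit:
step_arm --pt "0 10 -10 0 0 0 0.8" --pt "0 10 -10 0 0 0 0.8" --pt "0 10 -10 0 0 0 0.8"

```text
time_s: 28.95
position: [447.3, 287.6, 116.2]
tcp_rot: [0.0, -0.033, 0.999, -0.0]
ft_force: [-0.2, -0.1, -0.3]
finger_gap: 70.5
finger_force: 0.0
```

```bash
python3 st.py; python3 packs.py
python3 - <<'E'
from h import *
c,im,d=load("last_side"); P=cloud(c,d)
L=np.stack([(P[...,0]-573)*np.cos(.033)+(P[...,1]+34)*np.sin(.033),-(P[...,0]-573)*np.sin(.033)+(P[...,1]+34)*np.cos(.033)],-1)
for y in(80,0,-80):
    print(y,[(x,round(float(np.percentile(P[...,2][k],80)))) for x in range(-110,40,5) if (k:=(abs(L[...,1]-y)<12)&(abs(L[...,0]-x)<2.5)&(P[...,2]<100)).sum()>3])
E
```

```text
{'time_s': 28.95, 'joint_pos': [-0.5, 0.77, -0.27, 1.95, 0.41, 0.48, 0.57], 'position': [447.35, 287.57, 116.17], 'ft_force': [-0.19, -0.09, -0.33], 'torque': [-0.03, -0.01, -0.01], 'finger_gap': 70.52, 'finger_force': 0.0} ytool 93.8
scene [430. 411.] [66. 42.] 6 49
scene [442. 293.] [69. 44.] 9 54
scene [576. 407.] [63. 39.] 6 59
scene [566. 306.] [51. 25.] 65 35
side  [577. 402.] [574. 397.] [64. 45.] 14 61 tri [577.2 405.9  39.1]
side  [431. 405.] [423. 400.] [54. 39.] 12 62 tri [430.6 409.6  39.2]
side  [442. 288.] [438. 285.] [63. 41.] 6 69 tri [441.9 292.5  38.2]
80 [(-110, 32), (-105, 32), (-100, 32), (-95, 31), (-90, 32), (-85, 66), (-80, 74), (-75, 72), (-70, 74), (-65, 74), (-60, 73), (-55, 74), (-50, 71), (-45, 70), (-40, 71), (-35, 73), (-30, 72), (-25, 72), (-20, 72), (-15, 71), (-10, 71), (-5, 72), (0, 72), (5, 72), (10, 71), (15, 71), (20, 71), (25, 72), (35, 55)]
0 [(-110, 67), (-105, 74), (-100, 73), (-95, 75), (-90, 71), (-85, 73), (-80, 74), (-75, 70), (-70, 70), (-55, 33), (-50, 32), (-45, 33), (-40, 32), (-35, 32), (-30, 33), (-25, 32), (-20, 32), (-15, 33), (-10, 33), (-5, 33), (0, 32), (5, 32), (10, 33), (15, 33), (20, 55), (25, 59), (30, 50), (35, 51)]
-80 [(-110, 32), (-105, 67), (-100, 73), (-95, 74), (-90, 72), (-85, 73), (-80, 74), (-75, 73), (-70, 71), (-65, 70), (-50, 33), (-45, 33), (-40, 33), (-35, 33), (-30, 32), (-25, 32), (-20, 32), (-15, 31), (-10, 32), (-5, 32), (0, 32), (5, 32), (10, 32), (15, 31), (20, 58), (25, 62), (30, 52), (35, 52)]
```

Emit:
step_arm --pt "-6 3 -30 0 0 1 0.8" --pt "-6 3 -65 0 0 1 0.8" --pt "-6 3 -92 0 0 1 0.8" --pt "-6 3 -104 0 0 1 0.8" --pt "-6 3 -104 0 0 1 0.8" --pt "-6 3 -104 0 0 1 0.3" --pt "-6 3 -104 0 0 1 0.3" --pt "-6 3 -104 0 0 1 0.3" --pt "-6 3 -104 0 0 1 0.3" --pt "-6 3 -104 0 0 1 0.3" --grip_force 20

```text
time_s: 30.05
position: [441.3, 291.7, 12.8]
tcp_rot: [0.001, -0.042, 0.999, 0.0]
ft_force: [-0.7, -1.1, 7.0]
finger_gap: 39.7
finger_force: 20.0
```

Emit:
step_arm --pt "0 0 20 0 0 0 0.3" --pt "0 0 50 0 0 0 0.3" --pt "0 0 90 0 0 0 0.3" --pt "0 0 120 0 0 0 0.3" --pt "0 0 120 0 0 0 0.3" --pt "0 0 120 0 0 0 0.3"

```text
time_s: 30.65
position: [441.0, 291.6, 132.4]
tcp_rot: [0.0, -0.042, 0.999, 0.0]
ft_force: [-0.1, -1.0, -1.2]
finger_gap: 39.7
finger_force: 20.0
```

```bash
python3 heft.py; python3 heft.py; python3 st.py
```

```text
ft mean [ 0.25 -0.27 -0.56] sd [0.33 0.38 0.49] gap 39.6
ft mean [ 0.09 -0.27 -0.68] sd [0.28 0.56 0.28] gap 40.0
{'time_s': 31.25, 'joint_pos': [-0.49, 0.74, -0.3, 1.95, 0.41, 0.51, 0.58], 'position': [440.82, 291.66, 131.88], 'ft_force': [0.07, -0.69, -1.12], 'torque': [0.05, -0.01, -0.01], 'finger_gap': 39.96, 'finger_force': 20.0} ytool 94.9
```

Pack B: -0.6 N, a gutted case. It goes to the tub.

Emit:
step_arm --pt "5 -45 20 0 0 2 0.3" --pt "10 -90 30 0 0 2 0.3" --pt "15 -135 30 0 0 2 0.3" --pt "20 -180 30 0 0 2 0.3" --pt "25 -225 30 0 0 2 0.3" --pt "30 -270 30 0 0 2 0.3" --pt "35 -315 30 0 0 2 0.3" --pt "40 -360 30 0 0 2 0.3" --pt "48 -405 30 0 0 2 0.3" --pt "55 -450 30 0 0 2 0.3"

```text
time_s: 32.25
position: [496.0, -160.3, 162.2]
tcp_rot: [0.0, -0.06, 0.998, 0.0]
ft_force: [0.3, 0.8, -0.6]
finger_gap: 40.0
finger_force: 20.0
```

Emit:
step_arm --pt "6 -45 0 0 0 0 0.3" --pt "12 -90 0 0 0 0 0.3" --pt "18 -135 0 0 0 0 0.3" --pt "24 -180 0 0 0 0 0.3" --pt "26 -225 0 0 0 0 0.3" --pt "28 -260 0 0 0 0 0.3" --pt "28 -260 0 0 0 0 0.3" --pt "28 -260 0 0 0 0 0.3"

```text
time_s: 33.05
position: [523.2, -418.9, 161.5]
tcp_rot: [-0.0, -0.059, 0.998, 0.0]
ft_force: [-0.2, -0.1, -0.0]
finger_gap: 39.9
finger_force: 20.0
```

```bash
python3 st.py
```

```text
{'time_s': 33.05, 'joint_pos': [0.87, 0.88, -0.52, 1.47, 0.5, 0.92, 1.89], 'position': [523.22, -418.86, 161.47], 'ft_force': [-0.18, -0.11, -0.02], 'torque': [0.03, -0.07, -0.02], 'finger_gap': 39.86, 'finger_force': 20.0} ytool 96.8
```

Emit:
step_arm --pt "3 -19 -40 0 0 0 0.3" --pt "3 -19 -80 0 0 0 0.3" --pt "3 -19 -115 0 0 0 0.3" --pt "3 -19 -135 0 0 0 0.3" --pt "3 -19 -144 0 0 0 0.3" --pt "3 -19 -144 0 0 0 0.3" --pt "3 -19 -144 0 0 0 0.58" --pt "3 -19 -144 0 0 0 0.58" --pt "3 -19 -144 0 0 0 0.58" --pt "3 -19 -100 0 0 0 0.58"

```text
time_s: 34.05
position: [523.0, -435.2, 57.4]
tcp_rot: [-0.005, -0.06, 0.998, 0.003]
ft_force: [-0.7, -0.5, 0.0]
finger_gap: 51.5
finger_force: 0.0
```

Emit:
step_arm --pt "0 20 45 0 0 0 0.8" --pt "-5 60 80 0 0 0 0.8" --pt "-10 105 80 0 0 0 0.8" --pt "-15 150 80 0 0 0 0.8" --pt "-20 195 80 0 0 0 0.8" --pt "-25 240 80 0 0 0 0.8" --pt "-30 285 80 0 0 0 0.8" --pt "-35 330 80 0 0 0 0.8" --pt "-40 375 80 0 0 0 0.8" --pt "-45 420 80 0 0 0 0.8"

```text
time_s: 35.05
position: [482.1, -15.6, 142.7]
tcp_rot: [0.001, -0.06, 0.998, 0.0]
ft_force: [0.1, 0.3, -0.4]
finger_gap: 70.5
finger_force: 0.0
```

Emit:
step_arm --pt "0 45 0 0 0 0 0.8" --pt "0 90 0 0 0 0 0.8" --pt "0 135 0 0 0 0 0.8" --pt "0 180 0 0 0 0 0.8"

```text
time_s: 35.45
position: [482.1, 164.8, 142.7]
tcp_rot: [0.001, -0.06, 0.998, 0.0]
ft_force: [0.9, 0.0, -0.3]
finger_gap: 70.4
finger_force: 0.0
```

```bash
python3 st.py; python3 packs.py
python3 - <<'E'
from h import *
c,im,d=load("last_side"); cv2.imwrite("pics/v10.png",cv2.resize(im[:,:,::-1],(800,600)))
E
```

```text
{'time_s': 35.45, 'joint_pos': [-0.21, 0.71, -0.34, 2.0, 0.46, 0.51, 0.81], 'position': [482.08, 164.82, 142.75], 'ft_force': [0.9, 0.04, -0.26], 'torque': [0.03, -0.08, 0.03], 'finger_gap': 70.4, 'finger_force': 0.0} ytool 96.9
scene [429. 410.] [64. 44.] 10 52
scene [576. 408.] [65. 43.] 7 58
scene [569. 307.] [53. 33.] 42 53
side  [430. 404.] [428. 400.] [62. 38.] 8 66 tri [429.9 409.   38.9]
```

View pics/v10.png

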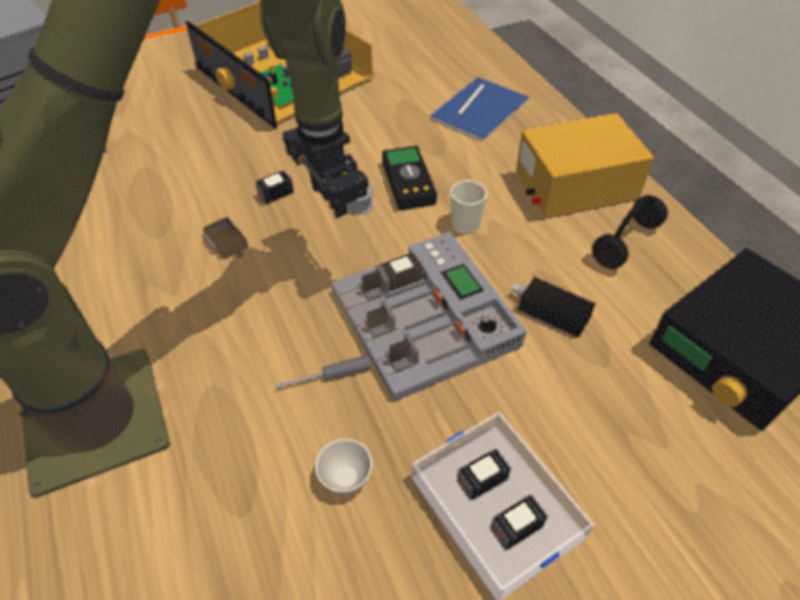

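Two packs are in the tub, at (485,473) and (519,520), and one is clamped in the left bay at (402,268). Next is pack A at (430,407).

Emit:
step_arm --pt "-10 45 0 0 0 2 0.8" --pt "-20 90 0 0 0 2 0.8" --pt "-30 135 0 0 0 2 0.8" --pt "-40 180 0 0 0 2 0.8" --pt "-52 225 0 0 0 2 0.8" --pt "-52 242 -30 0 0 2 0.8" --pt "-52 242 -60 0 0 2 0.8" --pt "-52 242 -70 0 0 2 0.8" --pt "-52 242 -70 0 0 2 0.8"

```text
time_s: 36.45
position: [429.7, 403.0, 71.1]
tcp_rot: [-0.001, -0.077, 0.997, -0.001]
ft_force: [1.2, 0.6, -0.7]
finger_gap: 70.3
finger_force: 0.0
```

```bash
python3 st.py;python3 packs.py
```

```text
{'time_s': 36.45, 'joint_pos': [-0.68, 0.89, -0.27, 1.79, 0.42, 0.52, 0.5], 'position': [429.68, 403.03, 71.1], 'ft_force': [1.22, 0.6, -0.71], 'torque': [0.07, -0.05, 0.06], 'finger_gap': 70.3, 'finger_force': 0.0} ytool 98.8
scene [434. 412.] [69. 39.] 9 35
scene [577. 407.] [64. 43.] 3 56
side  [578. 402.] [575. 399.] [42. 63.] 0 59 tri [577.5 405.5  39.5]
side  [425. 403.] [429. 399.] [62. 40.] 6 28 tri [427.5 421.7  26.2]
```

Emit:
step_arm --pt "0 4 -25 0 0 0 0.8" --pt "0 4 -48 0 0 0 0.8" --pt "0 4 -59 0 0 0 0.8" --pt "0 4 -59 0 0 0 0.8" --pt "0 4 -59 0 0 0 0.3" --pt "0 4 -59 0 0 0 0.3" --pt "0 4 -59 0 0 0 0.3" --pt "0 4 -59 0 0 0 0.3" --pt "0 4 -59 0 0 0 0.3"

```text
time_s: 37.45
position: [430.2, 408.1, 13.7]
tcp_rot: [0.0, -0.077, 0.997, -0.0]
ft_force: [-0.6, -3.1, 5.8]
finger_gap: 39.6
finger_force: 20.0
```

Emit:
step_arm --pt "0 0 20 0 0 0 0.3" --pt "0 0 50 0 0 0 0.3" --pt "0 0 90 0 0 0 0.3" --pt "0 0 120 0 0 0 0.3" --pt "0 0 120 0 0 0 0.3" --pt "0 0 120 0 0 0 0.3"

```text
time_s: 38.05
position: [429.8, 408.6, 133.0]
tcp_rot: [0.0, -0.077, 0.997, 0.0]
ft_force: [-0.5, -1.0, -2.6]
finger_gap: 39.7
finger_force: 20.0
```

```bash
python3 heft.py; python3 heft.py; python3 st.py
```

```text
ft mean [-0.24 -0.06 -2.31] sd [0.76 0.73 0.51] gap 39.9
ft mean [-0.33 -0.16 -1.88] sd [0.48 0.39 0.45] gap 39.9
{'time_s': 38.65, 'joint_pos': [-0.65, 0.8, -0.32, 1.75, 0.38, 0.65, 0.53], 'position': [429.83, 408.64, 132.89], 'ft_force': [-0.65, 0.36, -0.97], 'torque': [0.07, -0.0, 0.04], 'finger_gap': 39.88, 'finger_force': 20.0} ytool 98.9
```

Pack A: -2.1 N, loaded. It goes to the middle bay.

Emit:
step_arm --pt "12 -45 10 0 0 -2 0.3" --pt "24 -90 15 0 0 -4 0.3" --pt "36 -135 15 0 0 -6 0.3" --pt "50 -180 15 0 0 -7 0.3" --pt "62 -225 15 0 0 -7 0.3" --pt "75 -270 15 0 0 -7 0.3" --pt "88 -315 15 0 0 -7 0.3" --pt "100 -360 15 0 0 -7 0.3" --pt "115 -405 10 0 0 -7 0.3" --pt "125 -440 0 0 0 -7 0.3"

```text
time_s: 39.65
position: [556.3, -35.1, 133.6]
tcp_rot: [0.001, -0.015, 1.0, -0.001]
ft_force: [0.4, 0.4, -1.6]
finger_gap: 40.1
finger_force: 20.0
```

Emit:
step_arm --pt "0 0 -20 0 0 0 0.3" --pt "0 0 -40 0 0 0 0.3" --pt "0 0 -50 0 0 0 0.3" --pt "0 0 -50 0 0 0 0.3"

```text
time_s: 40.05
position: [554.0, -31.1, 82.0]
tcp_rot: [-0.001, -0.017, 1.0, 0.0]
ft_force: [-0.4, 0.2, -1.4]
finger_gap: 39.5
finger_force: 20.0
```

```bash
python3 st.py
python3 - <<'E'
from h import *
c,im,d=shot("wrist","w6"); cv2.imwrite("pics/v11.png",cv2.resize(im[:,:,::-1],(640,480)))
E
```

```text
{'time_s': 40.05, 'joint_pos': [0.16, 0.85, -0.32, 1.89, 0.52, 0.49, 1.08], 'position': [554.02, -31.07, 82.0], 'ft_force': [-0.4, 0.2, -1.41], 'torque': [0.04, 0.05, -0.07], 'finger_gap': 39.51, 'finger_force': 20.0} ytool 91.9
```

View pics/v11.png

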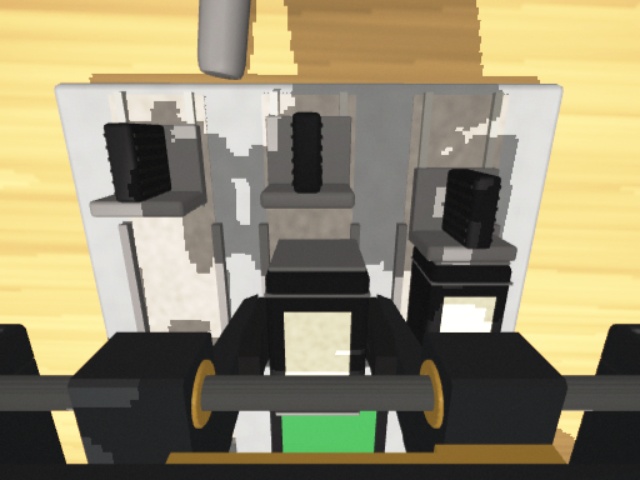

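The pack centre (318) is about 9 px to the right of the bay centre (309), so I shift -4 mm in y and lower.

Emit:
step_arm --pt "1 -4 -5 0 0 0 0.3" --pt "1 -4 -18 0 0 0 0.3" --pt "1 -4 -30 0 0 0 0.3" --pt "1 -4 -36 0 0 0 0.3" --pt "1 -4 -39 0 0 0 0.3" --pt "1 -4 -39 0 0 0 0.3"

```text
time_s: 40.7
position: [555.7, -35.1, 43.9]
tcp_rot: [-0.0, -0.017, 1.0, -0.0]
ft_force: [0.4, 0.1, -2.5]
finger_gap: 39.4
finger_force: 20.0
```

```bash
python3 st.py
```

```text
{'time_s': 40.7, 'joint_pos': [0.14, 0.91, -0.27, 1.9, 0.56, 0.41, 1.05], 'position': [555.68, -35.09, 43.91], 'ft_force': [0.36, 0.06, -2.48], 'torque': [0.03, -0.02, -0.02], 'finger_gap': 39.43, 'finger_force': 20.0} ytool 91.9
```

Emit:
step_arm --pt "0 0 -1.3 0 0 0 0.3" --pt "0 0 -1.3 0 0 0 0.3" --pt "0 0 -1.3 0 0 0 0.58" --pt "0 0 -1.3 0 0 0 0.58" --pt "0 0 -1.3 0 0 0 0.58" --pt "0 0 30 0 0 0 0.58" --pt "-15 0 70 0 0 0 0.4" --pt "-40 -1 88 0 0 0 0.3" --pt "-72 -2 88 0 0 0 0.3" --pt "-72 -2 88 0 0 0 0.3"

```text
time_s: 41.7
position: [479.0, -38.3, 132.5]
tcp_rot: [-0.003, -0.017, 1.0, -0.001]
ft_force: [-0.4, -0.1, -0.4]
finger_gap: 26.4
finger_force: 0.0
```

```bash
cat > bay.py <<'E'
from h import *
import sys
y0=float(sys.argv[1]); c,im,d=shot("wrist",sys.argv[2]); P=cloud(c,d); z=P[...,2]
L=np.stack([(P[...,0]-573)*np.cos(.033)+(P[...,1]+34)*np.sin(.033),-(P[...,0]-573)*np.sin(.033)+(P[...,1]+34)*np.cos(.033)],-1)
m=(abs(L[...,1]-y0)<30)&(L[...,0]>-122)&(L[...,0]<45)&(z<90)
for x in range(-110,30,3):
    k=m&(abs(L[...,0]-x)<1.5)
    if k.sum()>5:
        h=k&(z>40); print(x,round(float(np.percentile(z[k],95))),np.round(np.percentile(L[...,1][h],[2,98])) if h.sum()>5 else "",end="; ")
print(); dark=(z>72)&(z<78)&(abs(L[...,1]-y0)<22)&(L[...,0]<-60)&(im.max(2)<60); print("fin top local",np.round(np.median(L[dark],0),1),np.round(np.percentile(L[dark],[3,97],axis=0),1).tolist(),"world",np.round(np.median(P[dark],0),1))
E
python3 st.py; python3 bay.py 0 w7
```

```text
{'time_s': 41.7, 'joint_pos': [0.19, 0.7, -0.33, 2.08, 0.52, 0.44, 1.06], 'position': [478.97, -38.25, 132.5], 'ft_force': [-0.36, -0.1, -0.43], 'torque': [-0.01, -0.05, 0.02], 'finger_gap': 26.39, 'finger_force': 0.0} ytool 91.9
-110 35 [-5.  2.]; -107 74 [-10.  13.]; -104 75 [-20.  18.]; -101 75 [-16.  19.]; -98 75 [-19.  19.]; -95 75 [-21.  18.]; -92 75 [-19.  16.]; -89 75 [-20.  13.]; -86 75 [-21.  17.]; -83 75 [-17.  16.]; -80 75 [-19.  19.]; -77 75 [-19.  17.]; -74 70 [-22.  20.]; -71 70 [-21.  19.]; -68 70 [-19.  17.]; -65 32 ; -62 32 ; -59 31 ; -56 31 ; -53 60 ; -50 69 [-18.  17.]; -47 71 [-20.  19.]; -44 71 [-20.  17.]; -41 71 [-20.  18.]; -38 72 [-19.  18.]; -35 72 [-19.  18.]; -32 72 [-19.  18.]; -29 72 [-20.  19.]; -26 72 [-19.  18.]; -23 72 [-20.  18.]; -20 72 [-20.  18.]; -17 72 [-19.  18.]; -14 72 [-19.  19.]; -11 72 [-19.  19.]; -8 57 ; -5 38 ; -2 38 ; 1 37 ; 4 37 ; 7 38 ; 10 37 ; 13 37 ; 16 37 ; 19 31 ; 
fin top local [-92.8  -0.7] [[-107.5, -6.4], [-77.0, 4.9]] world [480.4 -37.8  74.4]
```

Emit:
step_arm --pt "0 0 -30 0 0 0 0.3" --pt "0 0 -60 0 0 0 0.3" --pt "0 0 -80 0 0 0 0.3" --pt "0 0 -86.5 0 0 0 0.3" --pt "0 0 -86.5 0 0 0 0.3" --pt "0 0 -86.5 0 0 0 0" --pt "0 0 -86.5 0 0 0 0" --pt "0 0 -86.5 0 0 0 0" --pt "0 0 -86.5 0 0 0 0" --grip_force 25

```text
time_s: 42.65
position: [484.7, -37.9, 46.3]
tcp_rot: [0.001, -0.016, 1.0, -0.0]
ft_force: [0.5, -2.4, 4.3]
finger_gap: 11.8
finger_force: 25.0
```

Emit:
step_arm --pt "2 0 0 0 0 0 0" --pt "4 0 0 0 0 0 0" --pt "6 0.2 0 0 0 0 0" --pt "8 0.3 0 0 0 0 0" --pt "10 0.3 0 0 0 0 0" --pt "12 0.4 0 0 0 0 0" --pt "14 0.5 0 0 0 0 0" --pt "16 0.5 0 0 0 0 0" --pt "18 0.6 0 0 0 0 0" --pt "18 0.6 0 0 0 0 0"

```text
time_s: 43.65
position: [500.3, -37.4, 46.3]
tcp_rot: [-0.001, -0.016, 1.0, -0.001]
ft_force: [-4.2, -2.8, 9.4]
finger_gap: 11.9
finger_force: 25.0
```

Emit:
step_arm --pt "1 0 0 0 0 0 0" --pt "2 0 0 0 0 0 0" --pt "2 0 0 0 0 0 0"

```text
time_s: 43.95
position: [501.0, -37.4, 46.3]
tcp_rot: [-0.002, -0.016, 1.0, -0.001]
ft_force: [-5.5, -1.2, 12.1]
finger_gap: 11.3
finger_force: 25.0
```

```bash
python3 st.py
```

```text
{'time_s': 43.95, 'joint_pos': [0.1, 0.87, -0.2, 2.06, 0.61, 0.27, 0.98], 'position': [501.02, -37.43, 46.33], 'ft_force': [-5.47, -1.22, 12.05], 'torque': [-0.13, 1.05, 0.0], 'finger_gap': 11.32, 'finger_force': 25.0} ytool 91.9
```

Emit:
step_arm --pt "1 0 1 0 0 0 0" --pt "2 0 1 0 0 0 0" --pt "2 0 1 0 0 0 0"

```text
time_s: 44.25
position: [502.4, -37.4, 46.4]
tcp_rot: [-0.003, -0.016, 1.0, -0.001]
ft_force: [-4.4, -0.5, 2.0]
finger_gap: 11.7
finger_force: 25.0
```

Emit:
step_arm --pt "1 0 0 0 0 0 0" --pt "2 0 0 0 0 0 0" --pt "2 0 0 0 0 0 0"

```text
time_s: 44.55
position: [504.5, -37.3, 46.4]
tcp_rot: [-0.003, -0.016, 1.0, -0.001]
ft_force: [-5.6, -0.8, 2.5]
finger_gap: 11.9
finger_force: 25.0
```

Emit:
step_arm --pt "1 0 0 0 0 0 0" --pt "2 0 0 0 0 0 0" --pt "2 0 0 0 0 0 0"

```text
time_s: 44.85
position: [505.2, -37.3, 46.4]
tcp_rot: [-0.004, -0.016, 1.0, -0.001]
ft_force: [-7.0, -0.0, 5.7]
finger_gap: 11.5
finger_force: 25.0
```

Emit:
step_arm --pt "1 0 0 0 0 0 0" --pt "2 0 0 0 0 0 0" --pt "2 0 0 0 0 0 0"

```text
time_s: 45.15
position: [506.8, -37.3, 46.4]
tcp_rot: [-0.005, -0.016, 1.0, -0.001]
ft_force: [-8.8, -0.1, 5.9]
finger_gap: 11.7
finger_force: 25.0
```

Emit:
step_arm --pt "1 0 0 0 0 0 0" --pt "2 0 0 0 0 0 0" --pt "2 0 0 0 0 0 0"

```text
time_s: 45.45
position: [508.5, -37.2, 46.4]
tcp_rot: [-0.005, -0.017, 1.0, -0.001]
ft_force: [-8.6, -0.5, 6.3]
finger_gap: 11.8
finger_force: 25.0
```

Emit:
step_arm --pt "1 0 0 0 0 0 0" --pt "1.5 0 0 0 0 0 0" --pt "1.5 0 0 0 0 0 0"

```text
time_s: 45.75
position: [509.7, -37.2, 46.4]
tcp_rot: [-0.005, -0.017, 1.0, -0.001]
ft_force: [-10.0, 0.6, 6.2]
finger_gap: 11.7
finger_force: 25.0
```

Emit:
step_arm --pt "1 0 0 0 0 0 0" --pt "1 0 0 0 0 0 0"

```text
time_s: 45.95
position: [510.6, -37.2, 46.4]
tcp_rot: [-0.005, -0.017, 1.0, -0.001]
ft_force: [-10.4, 0.4, 8.2]
finger_gap: 12.1
finger_force: 25.0
```

Middle bay clamped. Release and go for pack D at (577,404.5).

Emit:
step_arm --pt "0 0 0 0 0 0 0.35" --pt "0 0 0 0 0 0 0.35" --pt "0 0 0 0 0 0 0.35" --pt "0 0 35 0 0 0 0.35" --pt "0 15 75 0 0 0 0.5" --pt "8 60 110 0 0 0 0.8" --pt "16 105 110 0 0 1 0.8" --pt "24 150 110 0 0 1 0.8" --pt "32 195 110 0 0 1 0.8" --pt "40 240 110 0 0 1 0.8"

```text
time_s: 46.95
position: [557.5, 205.8, 157.2]
tcp_rot: [0.001, -0.025, 1.0, 0.001]
ft_force: [0.6, -0.5, 0.1]
finger_gap: 70.1
finger_force: 0.0
```

Emit:
step_arm --pt "6 45 0 0 0 0 0.8" --pt "12 90 0 0 0 0 0.8" --pt "18 135 0 0 0 0 0.8" --pt "24 180 0 0 0 0 0.8" --pt "26 205 -30 0 0 0 0.8" --pt "26 205 -60 0 0 0 0.8" --pt "26 205 -80 0 0 0 0.8" --pt "26 205 -80 0 0 0 0.8"

```text
time_s: 47.75
position: [580.9, 407.3, 73.2]
tcp_rot: [-0.002, -0.025, 1.0, -0.002]
ft_force: [-0.2, -0.8, 1.0]
finger_gap: 70.5
finger_force: 0.0
```

```bash
python3 st.py;python3 packs.py
```

```text
{'time_s': 47.75, 'joint_pos': [-0.52, 1.02, -0.33, 1.38, 0.39, 0.82, 0.65], 'position': [580.87, 407.26, 73.18], 'ft_force': [-0.21, -0.76, 1.01], 'torque': [0.01, 0.03, 0.01], 'finger_gap': 70.45, 'finger_force': 0.0} ytool 92.9
scene [585. 408.] [64. 46.] 4 29
scene [564. 301.] [32. 21.] 58 27
side  [578. 400.] [574. 397.] [64. 36.] 3 44 tri [582.  414.8  29.5]
```

Emit:
step_arm --pt "-4.5 -3.5 -25 0 0 0 0.8" --pt "-4.5 -3.5 -48 0 0 0 0.8" --pt "-4.5 -3.5 -60 0 0 0 0.8" --pt "-4.5 -3.5 -60 0 0 0 0.8" --pt "-4.5 -3.5 -60 0 0 0 0.3" --pt "-4.5 -3.5 -60 0 0 0 0.3" --pt "-4.5 -3.5 -60 0 0 0 0.3" --pt "-4.5 -3.5 -60 0 0 0 0.3" --pt "-4.5 -3.5 -60 0 0 0 0.3" --grip_force 20

```text
time_s: 48.75
position: [578.4, 404.7, 17.4]
tcp_rot: [0.0, -0.025, 1.0, 0.0]
ft_force: [-0.0, -1.6, 4.0]
finger_gap: 40.2
finger_force: 20.0
```

Emit:
step_arm --pt "0 0 20 0 0 0 0.3" --pt "0 0 50 0 0 0 0.3" --pt "0 0 90 0 0 0 0.3" --pt "0 0 120 0 0 0 0.3" --pt "0 0 120 0 0 0 0.3" --pt "0 0 120 0 0 0 0.3"

```text
time_s: 49.35
position: [577.8, 404.8, 137.4]
tcp_rot: [0.0, -0.025, 1.0, 0.0]
ft_force: [1.1, 0.3, -3.2]
finger_gap: 39.6
finger_force: 20.0
```

```bash
python3 heft.py; python3 heft.py; python3 st.py
```

```text
ft mean [-0.34 -0.34 -2.59] sd [0.28 0.55 0.4 ] gap 39.8
ft mean [ 0.19 -0.09 -2.11] sd [0.57 0.23 0.54] gap 40.1
{'time_s': 49.95, 'joint_pos': [-0.51, 0.93, -0.36, 1.37, 0.36, 0.9, 0.66], 'position': [577.83, 404.75, 136.36], 'ft_force': [-0.4, -0.02, -2.55], 'torque': [0.02, 0.05, 0.03], 'finger_gap': 40.08, 'finger_force': 20.0} ytool 92.9
```

Pack D: -2.3 N, loaded. It goes to the right bay.

Emit:
step_arm --pt "-2 -45 10 0 0 -1 0.3" --pt "-4 -90 15 0 0 -1 0.3" --pt "-6 -135 15 0 0 -1 0.3" --pt "-8 -180 15 0 0 -1 0.3" --pt "-10 -225 15 0 0 -1 0.3" --pt "-12 -270 15 0 0 -1 0.3" --pt "-14 -315 15 0 0 -1 0.3" --pt "-16 -360 15 0 0 -1 0.3" --pt "-18 -405 15 0 0 -1 0.3" --pt "-19 -450 15 0 0 -1 0.3"

```text
time_s: 50.95
position: [558.9, -47.0, 151.9]
tcp_rot: [0.0, -0.016, 1.0, -0.0]
ft_force: [0.5, -0.8, -2.1]
finger_gap: 40.0
finger_force: 20.0
```

Emit:
step_arm --pt "0 -45 0 0 0 0 0.3" --pt "0 -68 -10 0 0 0 0.3" --pt "0 -68 -35 0 0 0 0.3" --pt "0 -68 -60 0 0 0 0.3" --pt "0 -68 -65 0 0 0 0.3" --pt "0 -68 -65 0 0 0 0.3"

```text
time_s: 51.55
position: [558.7, -112.9, 86.2]
tcp_rot: [-0.001, -0.017, 1.0, 0.0]
ft_force: [0.0, 0.0, -1.4]
finger_gap: 39.8
finger_force: 20.0
```

```bash
python3 st.py
python3 - <<'E'
from h import *
c,im,d=shot("wrist","w8"); cv2.imwrite("pics/v12.png",cv2.resize(im[:,:,::-1],(640,480)))
E
```

```text
{'time_s': 51.55, 'joint_pos': [0.33, 0.86, -0.36, 1.84, 0.54, 0.54, 1.22], 'position': [558.66, -112.94, 86.2], 'ft_force': [0.02, 0.01, -1.43], 'torque': [0.12, -0.06, 0.01], 'finger_gap': 39.78, 'finger_force': 20.0} ytool 91.9
```

View pics/v12.png

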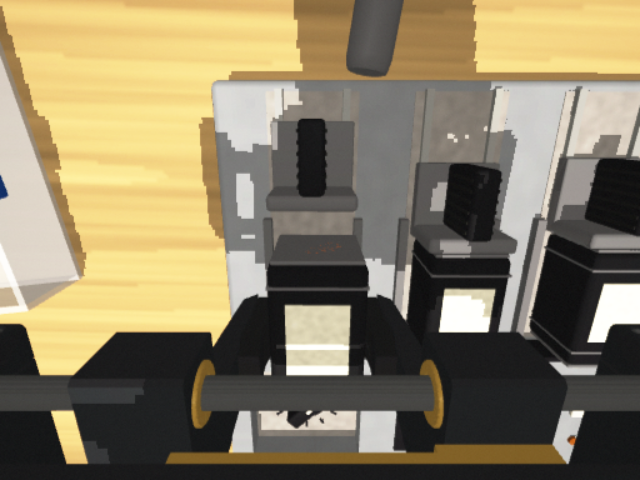

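The pack (318) is 5 px right of the right bay's centre (313), so I shift -2 mm and lower.

Emit:
step_arm --pt "0 -2 -5 0 0 0 0.3" --pt "0 -2 -18 0 0 0 0.3" --pt "0 -2 -30 0 0 0 0.3" --pt "0 -2 -36 0 0 0 0.3" --pt "0 -2 -39 0 0 0 0.3" --pt "0 -2 -39 0 0 0 0.3"

```text
time_s: 52.2
position: [558.7, -115.0, 47.4]
tcp_rot: [-0.0, -0.017, 1.0, -0.0]
ft_force: [0.4, -0.2, -2.7]
finger_gap: 39.3
finger_force: 20.0
```

```bash
python3 st.py
```

```text
{'time_s': 52.2, 'joint_pos': [0.3, 0.92, -0.31, 1.85, 0.58, 0.46, 1.18], 'position': [558.67, -115.03, 47.44], 'ft_force': [0.45, -0.21, -2.65], 'torque': [0.05, -0.02, -0.02], 'finger_gap': 39.26, 'finger_force': 20.0} ytool 91.9
```

Emit:
step_arm --pt "0 0 -1.2 0 0 0 0.3" --pt "0 0 -1.2 0 0 0 0.3" --pt "0 0 -1.2 0 0 0 0.57" --pt "0 0 -1.2 0 0 0 0.57" --pt "0 0 -1.2 0 0 0 0.57" --pt "0 0 30 0 0 0 0.57" --pt "-15 0 70 0 0 0 0.4" --pt "-40 -1 85 0 0 0 0.3" --pt "-69 -2 85 0 0 0 0.3" --pt "-69 -2 85 0 0 0 0.3"

```text
time_s: 53.2
position: [485.4, -118.1, 132.9]
tcp_rot: [-0.003, -0.016, 1.0, -0.001]
ft_force: [-0.1, 0.2, -0.4]
finger_gap: 26.6
finger_force: 0.0
```

```bash
python3 st.py; python3 bay.py -80 w9
```

```text
{'time_s': 53.2, 'joint_pos': [0.37, 0.72, -0.37, 2.03, 0.54, 0.49, 1.21], 'position': [485.42, -118.14, 132.88], 'ft_force': [-0.11, 0.24, -0.38], 'torque': [0.08, -0.01, -0.0], 'finger_gap': 26.56, 'finger_force': 0.0} ytool 91.8
-110 35 ; -107 35 ; -104 73 [-91. -71.]; -101 75 [-95. -63.]; -98 75 [-100.  -63.]; -95 75 [-99. -63.]; -92 75 [-102.  -62.]; -89 75 [-98. -61.]; -86 75 [-101.  -66.]; -83 75 [-99. -62.]; -80 75 [-100.  -62.]; -77 75 [-95. -62.]; -74 75 [-100.  -62.]; -71 70 [-101.  -61.]; -68 70 [-102.  -60.]; -65 70 [-99. -63.]; -62 70 [-99. -63.]; -59 32 ; -56 32 ; -53 69 [-97. -63.]; -50 70 [-98. -63.]; -47 71 [-100.  -62.]; -44 72 [-100.  -63.]; -41 71 [-100.  -63.]; -38 72 [-99. -63.]; -35 72 [-99. -62.]; -32 72 [-99. -62.]; -29 72 [-100.  -62.]; -26 72 [-100.  -62.]; -23 72 [-100.  -61.]; -20 72 [-99. -62.]; -17 72 [-99. -62.]; -14 72 [-99. -62.]; -11 72 [-99. -61.]; -8 72 [-99. -61.]; -5 69 ; 1 37 ; 4 37 ; 7 37 ; 10 38 ; 13 37 ; 16 38 ; 19 37 ; 22 33 ; 
fin top local [-88.8 -80.8] [[-103.5, -86.4], [-72.9, -75.1]] world [ 487.  -117.7   74.4]
```

Emit:
step_arm --pt "0 0 -30 0 0 0 0.3" --pt "0 0 -60 0 0 0 0.3" --pt "0 0 -80 0 0 0 0.3" --pt "0 0 -86 0 0 0 0.3" --pt "0 0 -86 0 0 0 0.3" --pt "0 0 -86 0 0 0 0" --pt "0 0 -86 0 0 0 0" --pt "0 0 -86 0 0 0 0" --pt "0 0 -86 0 0 0 0" --grip_force 25

```text
time_s: 54.15
position: [490.8, -117.8, 47.4]
tcp_rot: [0.001, -0.016, 1.0, -0.0]
ft_force: [1.6, -1.7, 4.8]
finger_gap: 11.9
finger_force: 25.0
```

Emit:
step_arm --pt "2 0 0 0 0 0 0" --pt "4 0 0.5 0 0 0 0" --pt "6 0.2 0.5 0 0 0 0" --pt "8 0.3 0.5 0 0 0 0" --pt "10 0.3 0.5 0 0 0 0" --pt "12 0.4 0.5 0 0 0 0" --pt "12 0.4 0.5 0 0 0 0"

```text
time_s: 54.85
position: [500.3, -117.5, 47.4]
tcp_rot: [-0.001, -0.016, 1.0, -0.001]
ft_force: [-4.3, -1.8, 6.9]
finger_gap: 11.9
finger_force: 25.0
```

Emit:
step_arm --pt "1 0 0 0 0 0 0" --pt "2 0 0 0 0 0 0" --pt "2 0 0 0 0 0 0"

```text
time_s: 55.15
position: [501.4, -117.4, 47.4]
tcp_rot: [-0.002, -0.016, 1.0, -0.001]
ft_force: [-5.4, -1.6, 8.2]
finger_gap: 12.2
finger_force: 25.0
```

Emit:
step_arm --pt "1 0 0 0 0 0 0" --pt "2 0 0 0 0 0 0" --pt "2 0 0 0 0 0 0"

```text
time_s: 55.45
position: [503.0, -117.4, 47.4]
tcp_rot: [-0.003, -0.016, 1.0, -0.001]
ft_force: [-6.6, -0.3, 9.5]
finger_gap: 11.7
finger_force: 25.0
```

Emit:
step_arm --pt "1 0 0.7 0 0 0 0" --pt "2 0 0.7 0 0 0 0" --pt "2 0 0.7 0 0 0 0"

```text
time_s: 55.75
position: [504.7, -117.4, 47.5]
tcp_rot: [-0.003, -0.016, 1.0, -0.0]
ft_force: [-5.0, -1.6, 1.8]
finger_gap: 11.8
finger_force: 25.0
```

Emit:
step_arm --pt "1 0 0 0 0 0 0" --pt "2 0 0 0 0 0 0" --pt "2 0 0 0 0 0 0"

```text
time_s: 56.05
position: [506.7, -117.3, 47.5]
tcp_rot: [-0.003, -0.016, 1.0, -0.0]
ft_force: [-5.2, -1.2, 1.6]
finger_gap: 11.9
finger_force: 25.0
```

Emit:
step_arm --pt "1 0 0 0 0 0 0" --pt "2 0 0 0 0 0 0" --pt "2 0 0 0 0 0 0"

```text
time_s: 56.35
position: [507.2, -117.3, 47.5]
tcp_rot: [-0.004, -0.016, 1.0, -0.001]
ft_force: [-7.7, 0.0, 5.1]
finger_gap: 12.2
finger_force: 25.0
```

Emit:
step_arm --pt "1 0 0 0 0 0 0" --pt "1.5 0 0 0 0 0 0" --pt "1.5 0 0 0 0 0 0"

```text
time_s: 56.65
position: [508.4, -117.3, 47.4]
tcp_rot: [-0.005, -0.016, 1.0, -0.001]
ft_force: [-8.8, 0.1, 4.9]
finger_gap: 11.7
finger_force: 25.0
```

Emit:
step_arm --pt "1 0 0 0 0 0 0" --pt "2 0 0 0 0 0 0" --pt "2 0 0 0 0 0 0"

```text
time_s: 56.95
position: [510.1, -117.2, 47.4]
tcp_rot: [-0.005, -0.016, 1.0, -0.001]
ft_force: [-9.0, -0.8, 6.4]
finger_gap: 11.9
finger_force: 25.0
```

Emit:
step_arm --pt "1 0 0 0 0 0 0" --pt "1.5 0 0 0 0 0 0" --pt "1.5 0 0 0 0 0 0"

```text
time_s: 57.25
position: [511.3, -117.2, 47.4]
tcp_rot: [-0.005, -0.016, 1.0, -0.001]
ft_force: [-9.3, 0.4, 7.4]
finger_gap: 11.8
finger_force: 25.0
```

Emit:
step_arm --pt "0.8 0 0 0 0 0 0" --pt "0.8 0 0 0 0 0 0"

```text
time_s: 57.45
position: [512.0, -117.2, 47.4]
tcp_rot: [-0.005, -0.016, 1.0, -0.001]
ft_force: [-10.2, 0.6, 7.3]
finger_gap: 11.7
finger_force: 25.0
```

Clamped. Release, lift clear and check the whole scene.

Emit:
step_arm --pt "0 0 0 0 0 0 0.35" --pt "0 0 0 0 0 0 0.35" --pt "0 0 0 0 0 0 0.35" --pt "0 0 35 0 0 0 0.35" --pt "0 0 75 0 0 0 0.35" --pt "0 20 120 0 0 0 0.35" --pt "0 60 160 0 0 0 0.35" --pt "-10 100 190 0 0 0 0.35" --pt "-20 140 210 0 0 0 0.35" --pt "-20 160 210 0 0 0 0.35"

```text
time_s: 58.45
position: [499.6, 48.3, 261.7]
tcp_rot: [0.005, -0.019, 1.0, 0.002]
ft_force: [0.1, 0.1, -0.4]
finger_gap: 30.9
finger_force: 0.0
```

Emit:
step_arm --pt "0 45 10 0 0 0 0.35" --pt "0 90 20 0 0 0 0.35" --pt "0 135 20 0 0 0 0.35" --pt "0 180 20 0 0 0 0.35" --pt "0 180 20 0 0 0 0.35"

```text
time_s: 58.95
position: [497.3, 232.7, 279.1]
tcp_rot: [0.002, -0.022, 1.0, 0.005]
ft_force: [-0.1, -0.6, 0.8]
finger_gap: 30.5
finger_force: 0.0
```

```bash
python3 st.py
python3 - <<'E'
from h import *
c,im,d=shot("side","s9"); s,sim,sd=shot("scene","c9"); P=cloud(c,d)
L=np.stack([(P[...,0]-573)*np.cos(.033)+(P[...,1]+34)*np.sin(.033),-(P[...,0]-573)*np.sin(.033)+(P[...,1]+34)*np.cos(.033)],-1)
for y in(80,0,-80):
    print(y,[(x,round(float(np.percentile(P[...,2][k],80)))) for x in list(range(-96,-36,3))+list(range(15,36,3)) if (k:=(abs(L[...,1]-y)<15)&(abs(L[...,0]-x)<2)&(P[...,2]<100)).sum()>3])
a=cv2.resize(im[120:,180:420,::-1],(400,440)); b=cv2.resize(sim[60:340,90:420,::-1],(400,340)); b=np.pad(b,((0,100),(0,0),(0,0)))
cv2.imwrite("pics/v13.png",np.hstack([a,b]))
E
```

```text
{'time_s': 58.95, 'joint_pos': [-0.21, 0.57, -0.51, 1.74, 0.33, 0.91, 0.76], 'position': [497.3, 232.68, 279.12], 'ft_force': [-0.06, -0.59, 0.82], 'torque': [0.04, 0.03, -0.07], 'finger_gap': 30.53, 'finger_force': 0.0} ytool 92.5
80 [(-96, 33), (-93, 33), (-90, 33), (-87, 66), (-84, 74), (-81, 71), (-78, 72), (-75, 71), (-72, 70), (-69, 72), (-66, 74), (-63, 65), (-60, 75), (-57, 74), (-54, 70), (-51, 71), (-48, 70), (-45, 70), (-42, 70), (-39, 72), (15, 71), (18, 72), (21, 70), (24, 69), (30, 54), (33, 53)]
0 [(-96, 33), (-93, 32), (-90, 33), (-87, 35), (-84, 63), (-81, 71), (-78, 73), (-75, 74), (-72, 74), (-69, 74), (-66, 72), (-63, 73), (-60, 74), (-57, 72), (-54, 73), (-51, 71), (-48, 71), (-45, 70), (-42, 70), (-39, 71), (15, 72), (18, 72), (21, 71), (24, 72), (27, 69)]
-80 [(-96, 31), (-93, 32), (-90, 32), (-87, 50), (-84, 66), (-81, 72), (-78, 73), (-75, 73), (-72, 74), (-69, 74), (-66, 73), (-63, 72), (-60, 74), (-57, 72), (-54, 73), (-51, 70), (-48, 71), (-45, 70), (-42, 70), (-39, 71), (15, 72), (18, 71), (21, 71), (24, 71), (27, 70)]
```

View pics/v13.png

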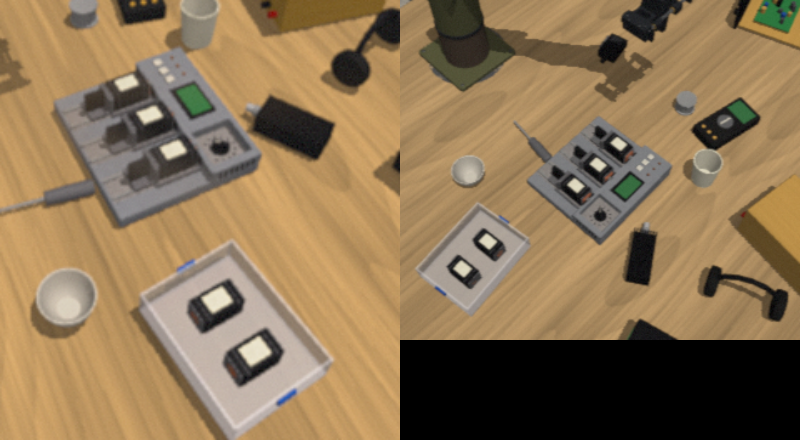

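All three bays hold a pack pressed against its contact at local x≈27. Two packs lie in the tub, at (215,305) and (253,357) in the left view, and the other things are in place.

```bash
python3 -c "
from workcell import bot
print(bot.hand_in())"
```

```text
the job is handed in; nothing more can be done
None
```

The job is handed in; the hand-in returned no score: trimmer wound to its anticlockwise stop first, the three loaded packs clamped one per bay, and the two gutted cases in the scrap tub, at about 59 s on the robot's clock.

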